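Slide the tall vase into the empty bay

ROBOT

A 7-joint arm with a two-finger parallel gripper is mounted at the origin on the work surface. World frame = base frame: x ahead of the robot, y to its left, z up, the work surface at z = 0. Lengths are in m, angles in rad, forces in N, time in s.
With the tool pointing down it reaches from about 0.4 to 0.925 m from the base axis. Payload 5.6 kg.
Tool frame: the origin (TCP) lies at the centre of the arm's flange, where the gripper is bolted on; the fingertips stand 173 mm ahead of it and the grasp point (between the pads) lies 155 mm ahead of it; z points along the fingers, x is the direction in which the jaws open and shut, and the axes are right-handed (so a half turn about z gives the same grasp; the last joint's range is limited). The gripper opens to 85 mm and grips with 20 to 120 N. Pads are 22 mm wide; open, the fingers measure 114 mm over their backs; the gripper's body (76 mm by 85 mm) begins 54 mm behind the grasp point. The pads swing forward as they close: fully open they stand 13 mm farther back than shut.
Start: joints at [1.166, 0.468, -0.012, 1.603, 0.006, 1.071, -0.056], TCP at [0.23, -0.608, 0.405] pointing down, gripper open.
Joint ranges: [-2.53, 2.53], [-0.31, 2.02], [-1.57, 1.55], [0.28, 2.44], [-1.29, 4.43], [0.15, 1.84], [-2.92, 2.92]. Speed limits (rad/s): [2.57, 2.57, 3.14, 3.14, 3.14, 3.14, 3.14].

INTERFACE

Orientations are given as a unit quaternion [w, x, y, z].
In Python, from rig import r, vision, job_done gives the robot as it stands.
- The arm moves only by the tool drive_tool, never from a script. Its argument "deltas" is a list of rows, each an object of numbers: "grip": the finger opening in m, from 0 to 0.0854; "dx", "dy", "dz": the shift along the tool's x, y, z in m; "wx", "wy", "wz": the turn, a rotation vector about the tool's x, y, z in degrees. In form: [{"grip": .., "dx": .., "dy": .., "dz": .., "wx": .., "wy": .., "wz": ..}, ...]. A call has 1 to 12 rows; each row is the pose to reach, as a shift and turn from the pose commanded when the call began, along the tool's axes at that moment; what a row does not reach only later rows make up. A row lasts 1/8 s, in which the tool goes at most 62.5 mm and 10.7 degrees, less where a joint would pass 70% of its speed; a pose out of reach is approached as far as the arm can. A call with a gripper value outside its range is refused whole. The fingers move at their own pace and stop on an object; "grip_force" is the grip in N (left out, the last holds). Time passes only in rows, so rows that repeat a pose let the fingers close. It gives the time, the measured TCP pose, the force and the opening at its end, in the units of the state.
- r.get_state(): the state, without advancing time (a new reading comes with each control period).
- vision.grab_frame(name): name is "scene" or "side" or "wrist"; returns a dict with "color" (384x512x3 uint8, blue, green, red), "mtx" (3x3 intrinsics, pixels), "rvec" (rotation vector, rad) and "tvec" (3), from world to camera coordinates, as OpenCV has them; the wrist camera has in their place "mount" (4x4, takes a point from camera to tool coordinates, whose origin is the TCP and whose axes are the tool frame's). Camera axes: x right, y down, z forward; pixel columns grow to the right and rows downward; lengths in m; the calibration is good to about 2 mm. A picture is of the moment at which its call begins: read the wrist's pose just before it. There is no depth.
- job_done(): hands the job in, once; it reports no verdict.
The state is a dict: "clock": time; "joints": joint angles; "qd": joint speeds; "joint_efforts": joint torques, N m; "eef_pos": TCP position; "orientation": TCP orientation; "force": force on the tool from outside, world axes, zero at the start; "ft_torque": the same for the moment, N m; "opening": opening from 0.0 (shut) to 1.0 (fully open).
Only numpy, scipy, OpenCV 4.12 (cv2) and the standard library are available. Lean on these libraries where they do the work, as an engineer would, in place of code of your own. Each camera call takes 0.05 s, during which the arm holds its last target. There are 200 camera calls.

TASK

Push the tall cream vase across the counter and into the empty bay of the plywood divider, all the way in until its base is against the back board. Push gently and low, on its wide round base only, so that it slides upright: never tip, lift or pinch it and leave its neck untouched. Leave the goblet in the other bay, the tumbler and the jug where they stand.

Things in the scene. Friction and masses are not known exactly. Their poses are not given: they have to be found in the camera images.
- vase: Tall cream glass vase, loose, about 0.4 kg (varies), 235 mm high. Round base: 68 mm across at the counter, 76 mm from 6 to 36 mm height (push here), narrowing to 28 mm at 72 mm. Origin: centre of the underside; z up the vase. Friction on the counter varies; pushed higher than about 45 mm it may tip. Round, so yaw means nothing.
- vase_neck: The vase's neck, fixed to the base and not to be touched: 22 to 26 mm across from 70 to 185 mm above the counter, then flaring to a ruffled mouth 73 mm across at 235 mm. Origin: on the vase's axis, 70 mm above its underside.
- divider: Low plywood divider fixed to the counter (yaw up to 0.25 rad): two bays, open on top and at -x (robot's side). Origin: centre of the underside; x points into the bays, y left. Walls 28 mm high: side walls 6 mm thick at y = -122, 0, +122 mm from x = -50 to 50; back board 8 mm thick, inner face at x = 50. Each bay 116 wide, 100 deep, centred at y = -61 or 61; its floor is the counter.
- card: Flat white paper card, 88 x 104 mm, under 1 mm thick, fixed on the counter in the empty bay; offers no resistance. Origin: centre of the empty bay at counter height; x points into the bay, squarely to the back board, whose face is 50 mm ahead. A vase fully home has its centre 12 mm ahead (x = +12 mm), anywhere across the bay.
- goblet: Clear stemmed goblet, 140 mm high, foot 66 mm across, bowl 60 mm; stands in the other bay. Leave alone. Origin: centre of the underside.
- tumbler: Clear tumbler, 100 mm high, 68 mm across, standing on the counter to the left. Leave alone. Origin: centre of the underside.
- jug: White ceramic jug, 115 mm high, 84 mm across plus a handle to 67 mm from its axis, standing to the right. Leave alone. Origin: centre of the underside.
There are look-alikes about, which are no part of the job. What is meant by the vase is not purple or red, and is the larger of those in its own colour.

How it is judged:
By the outcome, as a careful person would: the job done as asked, in the order asked, and still so for the second after the job is handed in, with the robot touching nothing.
It also fails if it takes over 64 s, if anything falls off the work surface, if the arm or the gripper's body presses on something with over 40 N, if the wrist force passes 120 N, or if a joint passes its speed limit or range.

## Working session

There is one attempt and no reset: what is moved stays moved. The work goes in short steps, Python scripts to look and compute and a tool call to move; the robot and the scene stay as the last step left them, time stands still between calls to the robot, and variables do not carry over. Pictures are saved under pics/ and viewed, about 8 in all and at most 12, crops included, and the job is handed in when it is done.

Besides the shell and the picture viewer there is one more tool, called in YAML: its name, and indented under it one key for each argument. drive_tool: Moves the arm, as the interface text tells. Its arguments: {"type":"object","properties":{"deltas":{"type":"array"},"grip_force":{"type":"number"}},"required":["deltas"]}

```bash
mkdir -p pics; ls; python3 - <<'E'
from rig import r, vision
import cv2,pickle,numpy as np
s=r.get_state(); print(s)
d={}
for n in("scene","side"):
    f=vision.grab_frame(n); d[n]=f
    cv2.imwrite(f"pics/{n}0.png",f["color"])
    R=cv2.Rodrigues(np.array(f["rvec"]))[0]; print(n,(-R.T@np.array(f["tvec"]).ravel()).round(3), R[2].round(2))
pickle.dump(d,open("f0.pkl","wb"))
E
```

```text
pics
{'clock': 0.0, 'joints': array([ 1.16601902,  0.46837949, -0.01159412,  1.60364623,  0.00596551,
        1.07140703, -0.05630134]), 'qd': array([ 3.80991371e-04,  2.03681346e-04, -8.77705567e-04,  2.27844151e-03,
        3.59224316e-04,  2.52926360e-06,  5.55557045e-04]), 'joint_efforts': array([-5.06975921e-04, -5.32395208e+01,  2.11064599e-02, -2.51299649e+01,
        1.14753336e-02,  7.80226401e-03, -6.83178953e-06]), 'eef_pos': array([ 0.22992228, -0.60769902,  0.40372718]), 'orientation': array([-4.71440653e-04,  8.22755201e-01, -5.68395166e-01, -7.69880202e-04]), 'force': array([ 0.0241346 ,  0.5758328 , -0.50244153]), 'ft_torque': array([ 0.03059797, -0.07698023,  0.00178997]), 'opening': 1.0020469667428102}
scene [0.979 0.681 0.581] [-0.47 -0.73 -0.51]
side [0.343 0.53  0.758] [ 0.21 -0.6  -0.77]
```

View pics/scene0.png

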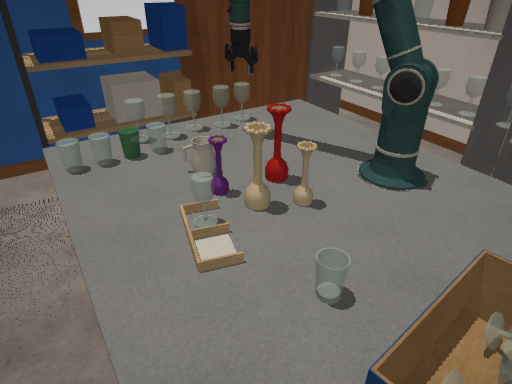

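View pics/side0.png

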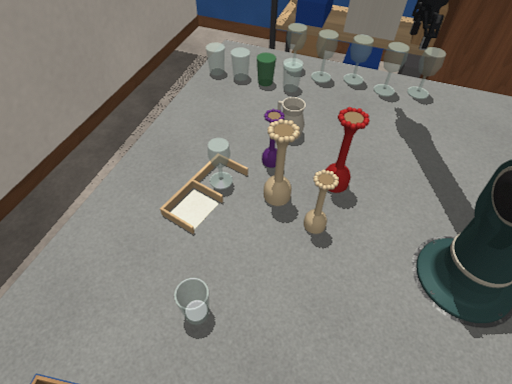

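The scene view shows the large cream vase with its base near (257,198), the smaller cream one at (304,195), red (277,172) and purple (219,185). The divider has its card at about (215,247), the goblet stands at (204,210), the tumbler at (330,280) and the jug at (203,155). In the side view the vase base is at (278,190), the card at (196,209) and the goblet at (220,178).

```bash
cat > h.py <<'E'
import numpy as np,cv2
def ray(f,px):
    R=cv2.Rodrigues(np.array(f["rvec"],float))[0]; t=np.array(f["tvec"],float).ravel()
    u=cv2.undistortPoints(np.array([[px]],float),np.array(f["mtx"],float),None)[0,0]
    return -R.T@t, R.T@np.array([u[0],u[1],1])
def onz(f,px,z):
    c,d=ray(f,px); return c+d*(z-c[2])/d[2]
def proj(f,p): return cv2.projectPoints(np.array(p,float).reshape(-1,3),np.array(f["rvec"],float),np.array(f["tvec"],float),np.array(f["mtx"],float),None)[0].reshape(-1,2)
E
python3 - <<'E'
import pickle,numpy as np,cv2
from h import *
d=pickle.load(open("f0.pkl","rb"))
boxes={"scene":{"vase":(240,115,275,215),"small":(290,135,320,212),"card":(185,225,245,270)},"side":{"vase":(260,118,300,212),"small":(303,168,340,240),"card":(165,180,225,235)}}
for n in d:
    f=d[n]; hsv=cv2.cvtColor(f["color"],cv2.COLOR_BGR2HSV)
    for k,(a,b,c,e) in boxes[n].items():
        m=np.zeros(hsv.shape[:2],np.uint8)
        lo,hi=((8,50,90),(28,200,255)) if k!="card" else ((0,0,185),(180,45,255))
        m[b:e,a:c]=cv2.inRange(hsv,lo,hi)[b:e,a:c]
        cs=cv2.findContours(m,0,2)[0]; ct=max(cs,key=cv2.contourArea)
        if k=="card":
            rc=cv2.approxPolyDP(ct,6,True)[:,0]; P=np.array([onz(f,p,0.001)[:2] for p in rc])
            print(n,k,rc.tolist(),P.round(3).tolist(),[np.linalg.norm(P[i]-P[i-1]).round(3) for i in range(len(P))])
        else:
            x,y,w,h=cv2.boundingRect(ct)
            mm=np.zeros_like(m);cv2.drawContours(mm,[ct],-1,255,-1)
            wid={v:(np.flatnonzero(mm[v]).min(),np.flatnonzero(mm[v]).max()) for v in range(y+h-32,y+h)}
            print(n,k,(x,y,w,h),wid)
E
```

```text
scene vase (244, 121, 28, 90) {179: (np.int64(253), np.int64(261)), 180: (np.int64(253), np.int64(261)), 181: (np.int64(253), np.int64(261)), 182: (np.int64(252), np.int64(261)), 183: (np.int64(251), np.int64(263)), 184: (np.int64(249), np.int64(264)), 185: (np.int64(248), np.int64(265)), 186: (np.int64(247), np.int64(266)), 187: (np.int64(247), np.int64(267)), 188: (np.int64(246), np.int64(267)), 189: (np.int64(246), np.int64(268)), 190: (np.int64(246), np.int64(268)), 191: (np.int64(245), np.int64(269)), 192: (np.int64(245), np.int64(269)), 193: (np.int64(244), np.int64(269)), 194: (np.int64(244), np.int64(269)), 195: (np.int64(244), np.int64(269)), 196: (np.int64(244), np.int64(269)), 197: (np.int64(244), np.int64(269)), 198: (np.int64(245), np.int64(269)), 199: (np.int64(244), np.int64(269)), 200: (np.int64(244), np.int64(269)), 201: (np.int64(245), np.int64(269)), 202: (np.int64(245), np.int64(269)), 203: (np.int64(245), np.int64(269)), 204: (np.int64(245), np.int64(269)), 205: (np.int64(246), np.int64(268)), 206: (np.int64(247), np.int64(267)), 207: (np.int64(247), np.int64(266
[... 3461 characters left out ...]
4), np.int64(326)), 221: (np.int64(304), np.int64(326)), 222: (np.int64(304), np.int64(325)), 223: (np.int64(304), np.int64(325)), 224: (np.int64(304), np.int64(325)), 225: (np.int64(304), np.int64(325)), 226: (np.int64(304), np.int64(325)), 227: (np.int64(305), np.int64(324)), 228: (np.int64(305), np.int64(324)), 229: (np.int64(306), np.int64(323)), 230: (np.int64(307), np.int64(323)), 231: (np.int64(308), np.int64(322)), 232: (np.int64(310), np.int64(320)), 233: (np.int64(313), np.int64(318))}
side card [[193, 190], [171, 212], [195, 228], [217, 203]] [[0.712, -0.017], [0.732, 0.073], [0.65, 0.097], [0.63, 0.002]] [np.float64(0.084), np.float64(0.092), np.float64(0.086), np.float64(0.097)]
```

```bash
python3 - <<'E'
import cv2,numpy as np
a=cv2.imread("pics/scene0.png")[165:305,170:360]; b=cv2.imread("pics/side0.png")[100:240,150:340]
cv2.imwrite("pics/crop0.png",np.hstack([cv2.resize(i,None,fx=2.1*1,fy=2.1*1,interpolation=2) for i in(a,b)])[:, :800])
cv2.imwrite("pics/crop0.png",np.vstack([cv2.resize(i,None,fx=2.1,fy=2.1,interpolation=2) for i in(a,b)])[:600])
E
```

```text
(no output)
```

View pics/crop0.png

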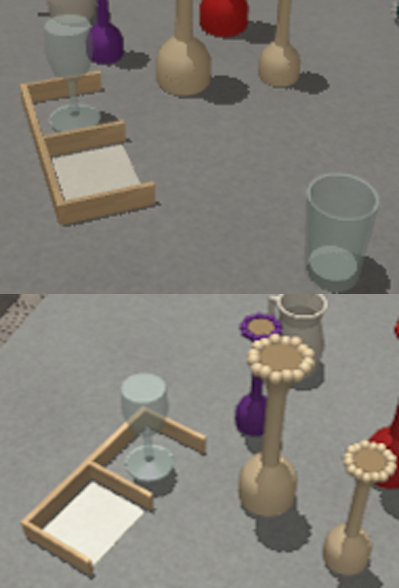

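```bash
cat >> h.py <<'E'
def axis(d,pa,pb):
    "vertical axis from a mid-pixel in each view"
    (c1,d1),(c2,d2)=ray(d["scene"],pa),ray(d["side"],pb)
    t=np.linalg.solve(np.c_[d1[:2],-d2[:2]],(c2-c1)[:2]); p=c1+t[0]*d1; q=c2+t[1]*d2
    return p.round(3),q.round(3)
E
python3 - <<'E'
import pickle
from h import *
d=pickle.load(open("f0.pkl","rb")); S,D=d["scene"],d["side"]
for k,a,b in [("vase base",(256.7,197),(277,189)),("vase neck",(257,181),(278.5,174.5)),("small",(302.5,197),(315,222))]: print(k,*axis(d,a,b))
def edge(f,px,r,z=0):
    p=onz(f,px,z); c=ray(f,px)[0]; u=(p-c)[:2]; return (p[:2]+r*u/np.linalg.norm(u)).round(3)
print("vase ground edge",edge(S,(256.5,210.7),.034),edge(D,(277,205.7),.034))
# approx from crops: red, purple, goblet foot, tumbler, jug
print("red",edge(S,(277,182.5),.034),edge(D,(337,192),.034))
print("purple",edge(S,(221,194.5),.03),edge(D,(271,167),.03))
print("goblet",onz(S,(205.5,220),0).round(3),onz(D,(221,180),0).round(3))
print("tumbler",onz(S,(329,292),0).round(3),onz(D,(197,310),0).round(3))
print("jug",edge(S,(204,175),.04),edge(D,(294,129),.04))
psi=-.215; c=np.array([.682,.043]); x=np.array([np.cos(psi),np.sin(psi)]); y=np.array([-x[1],x[0]]); o=c-.061*y
im=np.vstack([S["color"][165:305,150:360],D["color"][100:240,150:360]]).copy()
im=cv2.resize(im,None,fx=2.1,fy=2.1,interpolation=2)
for f,off in((S,(150,165)),(D,(150,100-140))):
    for X,Y in [(-50,119),(50,119),(-50,0),(50,0),(50,-119),(-50,-119),(58,-122),(58,125)]:
        p=np.r_[o+x*X/1e3+y*Y/1e3,.028]; q=(proj(f,p)[0]-off+.5)*2.1
        cv2.circle(im,tuple(int(v) for v in q),3,(0,0,255),1)
    for X,Y in [(44,52),(-44,52),(44,-52),(-44,-52)]:
        q=(proj(f,np.r_[c+x*X/1e3+y*Y/1e3,0])[0]-off+.5)*2.1; cv2.circle(im,tuple(int(v) for v in q),3,(255,0,0),1)
cv2.imwrite("pics/chk.png",im)
E
```

```text
vase base [ 0.487 -0.084  0.02 ] [ 0.487 -0.084  0.026]
vase neck [ 0.487 -0.083  0.074] [ 0.487 -0.083  0.085]
small [ 0.364 -0.025  0.011] [ 0.364 -0.025  0.009]
vase ground edge [ 0.491 -0.078] [ 0.482 -0.082]
red [ 0.346 -0.18 ] [ 0.33  -0.189]
purple [ 0.541 -0.209] [ 0.543 -0.211]
goblet [ 0.652 -0.085  0.   ] [ 0.654 -0.08   0.   ]
tumbler [0.546 0.292 0.   ] [0.55 0.29 0.  ]
jug [ 0.527 -0.359] [ 0.527 -0.414]
```

View pics/chk.png

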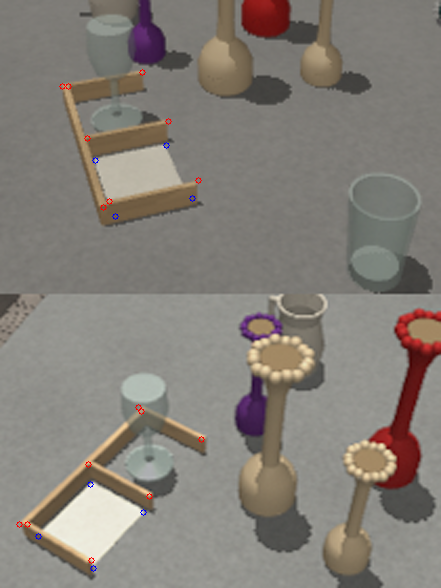

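```bash
python3 - <<'E'
import pickle
from h import *
d=pickle.load(open("f0.pkl","rb")); 
for k,a,b in [("vase top",(257.5,128),(284,131)),("red top",(279,108),(353,118)),("small top",(307,146),(326,180)),("purple top",(217.5,140),(275,116)),("jug top",(203,143),(293,105))]: print(k,*axis(d,a,b))
E
```

```text
vase top [ 0.485 -0.086  0.231] [ 0.485 -0.086  0.229]
red top [ 0.345 -0.185  0.234] [ 0.345 -0.185  0.233]
small top [ 0.364 -0.024  0.175] [ 0.364 -0.024  0.174]
purple top [ 0.543 -0.209  0.166] [ 0.543 -0.209  0.166]
jug top [ 0.527 -0.349  0.102] [ 0.527 -0.349  0.111]
```

```bash
cat >> h.py <<'E'
from scipy.spatial.transform import Rotation as Ro
TH=np.radians(22)
def toolpose(p,hdeg,gap=0.,z=.014,cr=.031):
    "flange pose so that the fingertips' front corners cradle a base centred at p, pushing along hdeg"
    h=np.radians(hdeg); u=np.array([np.cos(h),np.sin(h),0]); k=np.array([0,0,1.])
    zt=np.sin(TH)*u-np.cos(TH)*k; xt=np.array([u[1],-u[0],0]); yt=np.cross(zt,xt)
    tip=np.r_[p,0]-(cr+gap)*u+z*k
    return tip-.173*zt+.011*yt, Ro.from_matrix(np.c_[xt,yt,zt])
def state():
    from rig import r
    s=r.get_state(); q=s["orientation"]; R=Ro.from_quat([q[1],q[2],q[3],q[0]])
    print("t",round(s["clock"],2),"pos",s["eef_pos"].round(4),"F",s["force"].round(1),"j",s["joints"].round(2),"open",round(s["opening"],2))
    return s["eef_pos"],R
def rows(poses,grip=.045):
    P,R=state()
    for p,q in poses:
        d=R.inv().apply(p-P); w=(R.inv()*q).as_rotvec(degrees=True)
        print('{"grip":%g,"dx":%.4f,"dy":%.4f,"dz":%.4f,"wx":%.1f,"wy":%.1f,"wz":%.1f},'%(grip,*d,*w))
E
python3 - <<'E'
from h import *
v=np.array([.486,-.084])
p,q=toolpose(v,76,.045); print(p)
rows([(np.r_[p[:2],.42],q),(np.r_[p[:2],.30],q),(p,q)])
E
```

```text
[ 0.44946835 -0.23052044  0.17028213]
t 0.1 pos [ 0.23   -0.6077  0.4038] F [-0.4 -0.4 -0.9] j [ 1.17  0.47 -0.01  1.6   0.01  1.07 -0.06] open 1.0
{"grip":0.045,"dx":-0.2751,"dy":-0.3388,"dz":-0.0158,"wx":20.2,"wy":-10.5,"wz":-54.6},
{"grip":0.045,"dx":-0.2749,"dy":-0.3388,"dz":0.1042,"wx":20.2,"wy":-10.5,"wz":-54.6},
{"grip":0.045,"dx":-0.2747,"dy":-0.3388,"dz":0.2340,"wx":20.2,"wy":-10.5,"wz":-54.6},
```

drive_tool:
  deltas:
    - {"grip": 0.045,"dx": -0.03,"dy": -0.035,"dz": -0.016,"wx": 2,"wy": -1,"wz": -5.5}
    - {"grip": 0.045,"dx": -0.055,"dy": -0.07,"dz": -0.016,"wx": 4,"wy": -2,"wz": -11}
    - {"grip": 0.045,"dx": -0.085,"dy": -0.1,"dz": -0.016,"wx": 6,"wy": -3,"wz": -16.5}
    - {"grip": 0.045,"dx": -0.11,"dy": -0.135,"dz": -0.016,"wx": 8,"wy": -4,"wz": -22}
    - {"grip": 0.045,"dx": -0.14,"dy": -0.17,"dz": -0.016,"wx": 10,"wy": -5,"wz": -27.5}
    - {"grip": 0.045,"dx": -0.165,"dy": -0.2,"dz": -0.016,"wx": 12,"wy": -6,"wz": -33}
    - {"grip": 0.045,"dx": -0.195,"dy": -0.24,"dz": -0.016,"wx": 14,"wy": -7,"wz": -38.5}
    - {"grip": 0.045,"dx": -0.22,"dy": -0.27,"dz": -0.016,"wx": 16,"wy": -8,"wz": -44}
    - {"grip": 0.045,"dx": -0.25,"dy": -0.305,"dz": -0.016,"wx": 18,"wy": -9.5,"wz": -49}
    - {"grip": 0.045,"dx": -0.275,"dy": -0.339,"dz": -0.016,"wx": 20.2,"wy": -10.5,"wz": -54.6}
    - {"grip": 0.045,"dx": -0.275,"dy": -0.339,"dz": -0.016,"wx": 20.2,"wy": -10.5,"wz": -54.6}
    - {"grip": 0.045,"dx": -0.275,"dy": -0.339,"dz": -0.016,"wx": 20.2,"wy": -10.5,"wz": -54.6}

```text
clock: 1.6
eef_pos: [0.4494, -0.2314, 0.4203]
orientation: [-0.188, 0.974, -0.12, 0.023]
force: [-0.1, 0.5, 0.7]
opening: 0.524
```

```bash
python3 - <<'E'
from h import *
from rig import vision
v=np.array([.486,-.084])
p,q=toolpose(v,76,.045); print(p)
rows([(np.r_[p[:2],.42],q),(np.r_[p[:2],.30],q),(p,q)])
a,b=[vision.grab_frame(n)["color"] for n in("scene","side")]
cv2.imwrite("pics/a1.png",np.hstack([a[:300,100:450],b[:300,150:500]]))
E
```

```text
[ 0.44946835 -0.23052044  0.17028213]
t 1.6 pos [ 0.4494 -0.2314  0.4203] F [-0.1  0.5  0.7] j [ 0.91  0.29 -0.48  1.89 -0.27  1.09  0.34] open 0.52
{"grip":0.045,"dx":-0.0002,"dy":-0.0006,"dz":0.0006,"wx":0.1,"wy":-0.0,"wz":-0.0},
{"grip":0.045,"dx":-0.0002,"dy":0.0440,"dz":0.1120,"wx":0.1,"wy":-0.0,"wz":-0.0},
{"grip":0.045,"dx":-0.0003,"dy":0.0923,"dz":0.2324,"wx":0.1,"wy":-0.0,"wz":-0.0},
```

View pics/a1.png

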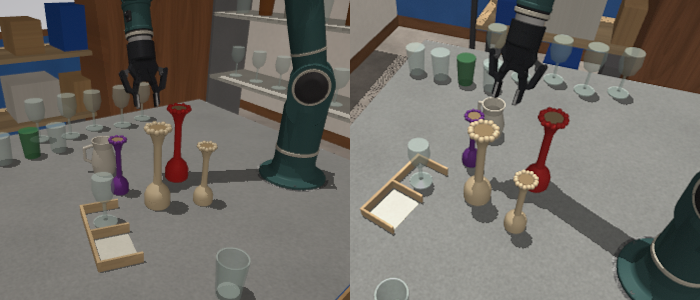

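The view shows the tilted gripper high above the gap between the red vase and the purple one, and every object is where it was. Next I lower it behind the vase.

drive_tool:
  deltas:
    - {"grip": 0.045,"dx": 0,"dy": 0.009,"dz": 0.023,"wx": 0,"wy": 0,"wz": 0}
    - {"grip": 0.045,"dx": 0,"dy": 0.018,"dz": 0.046,"wx": 0,"wy": 0,"wz": 0}
    - {"grip": 0.045,"dx": 0,"dy": 0.028,"dz": 0.07,"wx": 0,"wy": 0,"wz": 0}
    - {"grip": 0.045,"dx": 0,"dy": 0.037,"dz": 0.093,"wx": 0,"wy": 0,"wz": 0}
    - {"grip": 0.045,"dx": 0,"dy": 0.046,"dz": 0.116,"wx": 0,"wy": 0,"wz": 0}
    - {"grip": 0.045,"dx": 0,"dy": 0.055,"dz": 0.14,"wx": 0,"wy": 0,"wz": 0}
    - {"grip": 0.045,"dx": 0,"dy": 0.065,"dz": 0.163,"wx": 0,"wy": 0,"wz": 0}
    - {"grip": 0.045,"dx": 0,"dy": 0.074,"dz": 0.186,"wx": 0,"wy": 0,"wz": 0}
    - {"grip": 0.045,"dx": 0,"dy": 0.083,"dz": 0.209,"wx": 0,"wy": 0,"wz": 0}
    - {"grip": 0.045,"dx": 0,"dy": 0.09,"dz": 0.225,"wx": 0,"wy": 0,"wz": 0}
    - {"grip": 0.045,"dx": 0,"dy": 0.092,"dz": 0.232,"wx": 0,"wy": 0,"wz": 0}
    - {"grip": 0.045,"dx": 0,"dy": 0.092,"dz": 0.232,"wx": 0,"wy": 0,"wz": 0}

```text
clock: 3.2
eef_pos: [0.4503, -0.2298, 0.171]
orientation: [-0.189, 0.974, -0.12, 0.024]
force: [-0.3, 0.0, -0.1]
opening: 0.529
```

```bash
cat >> h.py <<'E'
def path(s,L=.094,Rr=.073,h0=76,h1=-12.3,v=(.486,-.084)):
    "vase centre and heading after s metres: straight, arc to the bay's axis, straight"
    v=np.array(v); U=lambda h: np.array([np.cos(np.radians(h)),np.sin(np.radians(h))])
    if s<=L: return v+s*U(h0),h0
    a=min(np.degrees((s-L)/Rr),h0-h1); h=h0-a
    n=lambda h: np.array([-U(h)[1],U(h)[0]])
    p=v+L*U(h0)-Rr*n(h0)+Rr*n(h)
    return p+max(0,s-L-Rr*np.radians(h0-h1))*U(h),h
E
python3 - <<'E'
from h import *
from rig import vision
print([ (path(s)[0].round(3).tolist(),round(path(s)[1])) for s in(0,.094,.15,.2065,.31)])
rows([toolpose(path(s)[0],path(s)[1],g) for s,g in [(0,.02),(0,0.005),(0,0),(.03,0),(.06,0),(.09,0)]])
a,b=[vision.grab_frame(n)["color"] for n in("scene","side")]
cv2.imwrite("pics/a2.png",np.hstack([cv2.resize(i,None,fx=2,fy=2,interpolation=2) for i in (a[60:260,160:360],b[60:260,220:420])]))
E
```

```text
[([0.486, -0.084], 76), ([0.509, 0.007], 76), ([0.541, 0.051], 32), ([0.595, 0.061], -12), ([0.696, 0.039], -12)]
t 3.2 pos [ 0.4503 -0.2298  0.171 ] F [-0.3  0.  -0.1] j [ 0.84  0.69 -0.42  2.02 -0.2   0.58  0.42] open 0.53
{"grip":0.045,"dx":-0.0007,"dy":-0.0221,"dz":0.0097,"wx":0.1,"wy":-0.0,"wz":0.0},
{"grip":0.045,"dx":-0.0007,"dy":-0.0360,"dz":0.0153,"wx":0.1,"wy":-0.0,"wz":0.0},
{"grip":0.045,"dx":-0.0007,"dy":-0.0407,"dz":0.0171,"wx":0.1,"wy":-0.0,"wz":0.0},
{"grip":0.045,"dx":-0.0007,"dy":-0.0685,"dz":0.0283,"wx":0.1,"wy":-0.0,"wz":0.0},
{"grip":0.045,"dx":-0.0007,"dy":-0.0963,"dz":0.0395,"wx":0.1,"wy":-0.0,"wz":0.0},
{"grip":0.045,"dx":-0.0007,"dy":-0.1242,"dz":0.0507,"wx":0.1,"wy":-0.0,"wz":0.0},
```

View pics/a2.png

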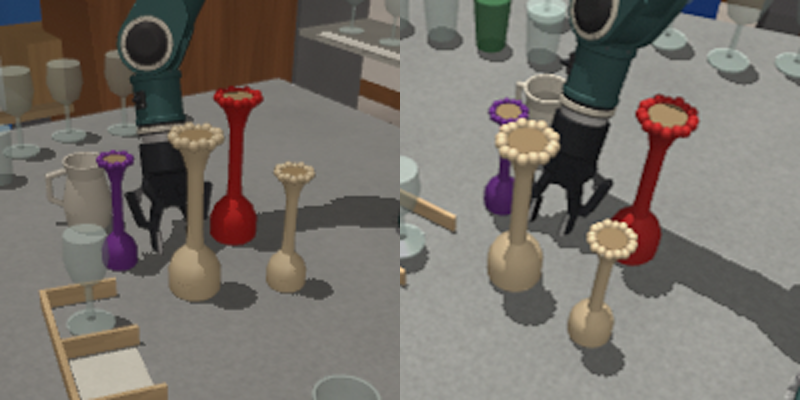

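The gripper is low behind the vase, touching nothing, with the purple and red vases clear on either side. The next move makes gentle contact and starts the push.

drive_tool:
  deltas:
    - {"grip": 0.045,"dx": -0.0007,"dy": -0.007,"dz": 0.003}
    - {"grip": 0.045,"dx": -0.0007,"dy": -0.0147,"dz": 0.0065}
    - {"grip": 0.045,"dx": -0.0007,"dy": -0.0221,"dz": 0.0097}
    - {"grip": 0.045,"dx": -0.0007,"dy": -0.0275,"dz": 0.0119}
    - {"grip": 0.045,"dx": -0.0007,"dy": -0.032,"dz": 0.0137}
    - {"grip": 0.045,"dx": -0.0007,"dy": -0.036,"dz": 0.0153}
    - {"grip": 0.045,"dx": -0.0007,"dy": -0.0384,"dz": 0.0162}
    - {"grip": 0.045,"dx": -0.0007,"dy": -0.0407,"dz": 0.0171}
    - {"grip": 0.045,"dx": -0.0007,"dy": -0.044,"dz": 0.0185}
    - {"grip": 0.045,"dx": -0.0007,"dy": -0.048,"dz": 0.02}
    - {"grip": 0.045,"dx": -0.0007,"dy": -0.052,"dz": 0.0216}
    - {"grip": 0.045,"dx": -0.0007,"dy": -0.056,"dz": 0.0233}

```text
invalid input
```

```bash
cat >> h.py <<'E'
def vase():
    "vase axis from base widths in both views (cream blob, tallest)"
    from rig import vision
    d={n:vision.grab_frame(n) for n in("scene","side")}; return d
E
python3 - <<'E'
from h import *
d=vase()
state()
a,b=[d[n]["color"] for n in("scene","side")]
cv2.imwrite("pics/a3.png",np.hstack([cv2.resize(i,None,fx=2.6,fy=2.6,interpolation=2) for i in (a[110:270,180:330],b[100:260,200:350])]))
E
```

```text
t 3.4 pos [ 0.4507 -0.2299  0.1718] F [ 0.  -0.3 -0.5] j [ 0.84  0.69 -0.42  2.02 -0.2   0.58  0.42] open 0.53
```

View pics/a3.png

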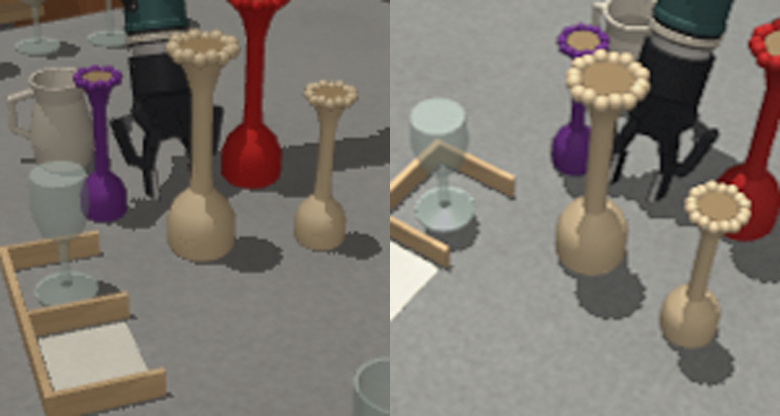

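That call was refused because every row needs all the keys, so the arm did not move and the picture shows the scene as before. I send it again with all the keys.

drive_tool:
  deltas:
    - {"grip": 0.045,"dx": -0.001,"dy": -0.007,"dz": 0.003,"wx": 0,"wy": 0,"wz": 0}
    - {"grip": 0.045,"dx": -0.001,"dy": -0.015,"dz": 0.0065,"wx": 0,"wy": 0,"wz": 0}
    - {"grip": 0.045,"dx": -0.001,"dy": -0.022,"dz": 0.0097,"wx": 0,"wy": 0,"wz": 0}
    - {"grip": 0.045,"dx": -0.001,"dy": -0.0275,"dz": 0.012,"wx": 0,"wy": 0,"wz": 0}
    - {"grip": 0.045,"dx": -0.001,"dy": -0.032,"dz": 0.0137,"wx": 0,"wy": 0,"wz": 0}
    - {"grip": 0.045,"dx": -0.001,"dy": -0.036,"dz": 0.0153,"wx": 0,"wy": 0,"wz": 0}
    - {"grip": 0.045,"dx": -0.001,"dy": -0.0385,"dz": 0.0162,"wx": 0,"wy": 0,"wz": 0}
    - {"grip": 0.045,"dx": -0.001,"dy": -0.041,"dz": 0.0171,"wx": 0,"wy": 0,"wz": 0}
    - {"grip": 0.045,"dx": -0.001,"dy": -0.0435,"dz": 0.018,"wx": 0,"wy": 0,"wz": 0}
    - {"grip": 0.045,"dx": -0.001,"dy": -0.0465,"dz": 0.0195,"wx": 0,"wy": 0,"wz": 0}
    - {"grip": 0.045,"dx": -0.001,"dy": -0.05,"dz": 0.021,"wx": 0,"wy": 0,"wz": 0}
    - {"grip": 0.045,"dx": -0.001,"dy": -0.054,"dz": 0.0225,"wx": 0,"wy": 0,"wz": 0}

```text
clock: 4.9
eef_pos: [0.4636, -0.1732, 0.1704]
orientation: [-0.188, 0.975, -0.12, 0.024]
force: [-0.7, -2.2, -0.4]
opening: 0.528
```

```bash
cat >> h.py <<'E'
def vase(save=None,near=None):
    "vase axis: mid-column of the tall cream blob's top ruffle and bottom in both views"
    from rig import vision
    d={n:vision.grab_frame(n) for n in("scene","side")}; mids={}
    for n,f in d.items():
        m=cv2.inRange(cv2.cvtColor(f["color"],cv2.COLOR_BGR2HSV),(8,50,90),(28,200,255))
        pb=proj(f,[*near,.022])[0]; pt=proj(f,[*near,.225])[0]
        box=np.zeros_like(m); cv2.line(box,tuple(map(int,pb)),tuple(map(int,pt)),255,46 if n=="scene" else 50); m&=box
        l,_,st,_=cv2.connectedComponentsWithStats(m)[1:] if 0 else (cv2.connectedComponents(m)[1],0,0,0)
        k=np.bincount(l[l>0]).argmax(); ys,xs=np.where(l==k); b=ys.max()
        sel=[(xs[ys==v].min()+xs[ys==v].max())/2 for v in range(b-16,b-5)]
        wid=[xs[ys==v].max()-xs[ys==v].min()+1 for v in range(b-16,b-5)]
        mids[n]=((np.median(sel),b-12.),(ys.min(),b,max(wid)))
    p=axis(d,mids["scene"][0],mids["side"][0]); print("vase",*p,mids["scene"][1],mids["side"][1])
    if save: cv2.imwrite(save,np.hstack([cv2.resize(d[n]["color"],None,fx=.78,fy=.78) if 0 else d[n]["color"][90:330,y:y+380] for n,y in(("scene",60),("side",60))]))
    return d
E
python3 - <<'E'
from h import *
vase("pics/a4.png",(.489,-.072))
rows([toolpose(*path(s)) for s in np.arange(.02,.076,.005)])
E
```

```text
vase [ 0.488 -0.078  0.017] [ 0.488 -0.078  0.006] (np.int64(122), np.int64(211), np.int64(26)) (np.int64(121), np.int64(207), np.int64(28))
t 5.0 pos [ 0.4636 -0.1724  0.1704] F [ 0.5 -1.8 -0.1] j [ 0.75  0.68 -0.44  2.06 -0.22  0.52  0.34] open 0.53
{"grip":0.045,"dx":0.0003,"dy":-0.0047,"dz":0.0020,"wx":0.1,"wy":-0.1,"wz":0.1},
{"grip":0.045,"dx":0.0003,"dy":-0.0094,"dz":0.0039,"wx":0.1,"wy":-0.1,"wz":0.1},
{"grip":0.045,"dx":0.0003,"dy":-0.0140,"dz":0.0057,"wx":0.1,"wy":-0.1,"wz":0.1},
{"grip":0.045,"dx":0.0003,"dy":-0.0186,"dz":0.0076,"wx":0.1,"wy":-0.1,"wz":0.1},
{"grip":0.045,"dx":0.0003,"dy":-0.0233,"dz":0.0095,"wx":0.1,"wy":-0.1,"wz":0.1},
{"grip":0.045,"dx":0.0003,"dy":-0.0279,"dz":0.0113,"wx":0.1,"wy":-0.1,"wz":0.1},
{"grip":0.045,"dx":0.0003,"dy":-0.0326,"dz":0.0132,"wx":0.1,"wy":-0.1,"wz":0.1},
{"grip":0.045,"dx":0.0003,"dy":-0.0372,"dz":0.0151,"wx":0.1,"wy":-0.1,"wz":0.1},
{"grip":0.045,"dx":0.0003,"dy":-0.0418,"dz":0.0169,"wx":0.1,"wy":-0.1,"wz":0.1},
{"grip":0.045,"dx":0.0003,"dy":-0.0465,"dz":0.0188,"wx":0.1,"wy":-0.1,"wz":0.1},
{"grip":0.045,"dx":0.0003,"dy":-0.0511,"dz":0.0207,"wx":0.1,"wy":-0.1,"wz":0.1},
{"grip":0.045,"dx":0.0003,"dy":-0.0558,"dz":0.0225,"wx":0.1,"wy":-0.1,"wz":0.1},
```

```bash
python3 - <<'E'
from h import *
from rig import vision
a,b,w=[vision.grab_frame(n)["color"] for n in("scene","side","wrist")]
z=lambda i:cv2.resize(i,(400,400),interpolation=2)
cv2.imwrite("pics/a5.png",np.hstack([z(b[120:220,240:340]),cv2.resize(w,(400,300),interpolation=2)[[*range(300)]+[299]*100]]))
E
```

```text
(no output)
```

View pics/a5.png

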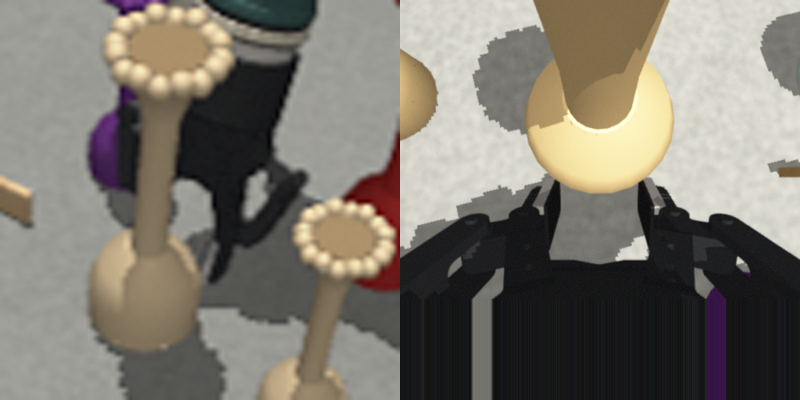

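```bash
cat >> h.py <<'E'
import h as _s
PK=dict(L=.1066,Rr=.0612,h0=70,v=(.488,-.078)); CR=.0225
def plan(ss,th=lambda i:28,dh=lambda i:0):
    global TH
    out=[]
    for i,s in enumerate(ss):
        globals()["TH"]=np.radians(th(i)); p,hd=path(s,**PK); out.append(toolpose(p,hd+dh(i),cr=CR))
    return out
E
sed -i '/^import h as _s/d' h.py
python3 - <<'E'
from h import *
from rig import vision
print(np.array(vision.grab_frame("wrist")["mount"]).round(3))
rows(plan([.0045*k for k in range(1,13)],lambda i:22+min(6,i+1),lambda i:max(0,5-i)))
E
```

```text
[[ 1.    -0.001  0.002  0.   ]
 [ 0.001  0.966  0.259 -0.065]
 [-0.002 -0.259  0.966  0.031]
 [ 0.     0.     0.     1.   ]]
t 5.2 pos [ 0.4636 -0.1725  0.1704] F [-0.1 -1.4 -0.2] j [ 0.75  0.68 -0.44  2.06 -0.22  0.52  0.34] open 0.53
{"grip":0.045,"dx":-0.0005,"dy":-0.0012,"dz":0.0020,"wx":1.1,"wy":0.3,"wz":1.0},
{"grip":0.045,"dx":-0.0018,"dy":-0.0024,"dz":0.0040,"wx":2.1,"wy":0.7,"wz":1.9},
{"grip":0.045,"dx":-0.0033,"dy":-0.0036,"dz":0.0060,"wx":3.1,"wy":1.1,"wz":2.8},
{"grip":0.045,"dx":-0.0049,"dy":-0.0049,"dz":0.0081,"wx":4.1,"wy":1.6,"wz":3.7},
{"grip":0.045,"dx":-0.0065,"dy":-0.0062,"dz":0.0103,"wx":5.1,"wy":2.0,"wz":4.6},
{"grip":0.045,"dx":-0.0082,"dy":-0.0075,"dz":0.0125,"wx":6.1,"wy":2.5,"wz":5.5},
{"grip":0.045,"dx":-0.0078,"dy":-0.0117,"dz":0.0141,"wx":6.1,"wy":2.5,"wz":5.5},
{"grip":0.045,"dx":-0.0073,"dy":-0.0158,"dz":0.0158,"wx":6.1,"wy":2.5,"wz":5.5},
{"grip":0.045,"dx":-0.0068,"dy":-0.0200,"dz":0.0175,"wx":6.1,"wy":2.5,"wz":5.5},
{"grip":0.045,"dx":-0.0063,"dy":-0.0241,"dz":0.0192,"wx":6.1,"wy":2.5,"wz":5.5},
{"grip":0.045,"dx":-0.0059,"dy":-0.0283,"dz":0.0208,"wx":6.1,"wy":2.5,"wz":5.5},
{"grip":0.045,"dx":-0.0054,"dy":-0.0324,"dz":0.0225,"wx":6.1,"wy":2.5,"wz":5.5},
```

drive_tool:
  deltas:
    - {"grip": 0.045,"dx": -0.0005,"dy": -0.0012,"dz": 0.002,"wx": 1.1,"wy": 0.3,"wz": 1.0}
    - {"grip": 0.045,"dx": -0.0018,"dy": -0.0024,"dz": 0.004,"wx": 2.1,"wy": 0.7,"wz": 1.9}
    - {"grip": 0.045,"dx": -0.0033,"dy": -0.0036,"dz": 0.006,"wx": 3.1,"wy": 1.1,"wz": 2.8}
    - {"grip": 0.045,"dx": -0.0049,"dy": -0.0049,"dz": 0.0081,"wx": 4.1,"wy": 1.6,"wz": 3.7}
    - {"grip": 0.045,"dx": -0.0065,"dy": -0.0062,"dz": 0.0103,"wx": 5.1,"wy": 2.0,"wz": 4.6}
    - {"grip": 0.045,"dx": -0.0082,"dy": -0.0075,"dz": 0.0125,"wx": 6.1,"wy": 2.5,"wz": 5.5}
    - {"grip": 0.045,"dx": -0.0078,"dy": -0.0117,"dz": 0.0141,"wx": 6.1,"wy": 2.5,"wz": 5.5}
    - {"grip": 0.045,"dx": -0.0073,"dy": -0.0158,"dz": 0.0158,"wx": 6.1,"wy": 2.5,"wz": 5.5}
    - {"grip": 0.045,"dx": -0.0068,"dy": -0.02,"dz": 0.0175,"wx": 6.1,"wy": 2.5,"wz": 5.5}
    - {"grip": 0.045,"dx": -0.0063,"dy": -0.0241,"dz": 0.0192,"wx": 6.1,"wy": 2.5,"wz": 5.5}
    - {"grip": 0.045,"dx": -0.0059,"dy": -0.0283,"dz": 0.0208,"wx": 6.1,"wy": 2.5,"wz": 5.5}
    - {"grip": 0.045,"dx": -0.0054,"dy": -0.0324,"dz": 0.0225,"wx": 6.1,"wy": 2.5,"wz": 5.5}

```text
clock: 6.7
eef_pos: [0.4677, -0.1337, 0.1615]
orientation: [-0.238, 0.956, -0.169, 0.042]
force: [-1.0, -3.7, 0.5]
opening: 0.528
```

```bash
python3 - <<'E'
from h import *
p=path(.054,**PK)[0]; print("expected",p)
vase("pics/a6.png",p)
rows(plan([.054+.005*k for k in range(1,13)]))
E
```

```text
expected [ 0.50646909 -0.0272566 ]
vase [ 0.508 -0.024  0.016] [ 0.508 -0.024  0.008] (np.int64(129), np.int64(222), np.int64(28)) (np.int64(132), np.int64(219), np.int64(28))
t 6.8 pos [ 0.4678 -0.1332  0.1616] F [-0.2 -0.9 -1.5] j [ 0.79  0.72 -0.54  2.1  -0.35  0.43  0.33] open 0.53
{"grip":0.045,"dx":0.0001,"dy":-0.0038,"dz":0.0021,"wx":-0.0,"wy":0.0,"wz":0.0},
{"grip":0.045,"dx":0.0001,"dy":-0.0083,"dz":0.0044,"wx":-0.0,"wy":0.0,"wz":0.0},
{"grip":0.045,"dx":0.0001,"dy":-0.0127,"dz":0.0068,"wx":-0.0,"wy":0.0,"wz":0.0},
{"grip":0.045,"dx":0.0001,"dy":-0.0171,"dz":0.0091,"wx":-0.0,"wy":0.0,"wz":0.0},
{"grip":0.045,"dx":0.0001,"dy":-0.0215,"dz":0.0115,"wx":-0.0,"wy":0.0,"wz":0.0},
{"grip":0.045,"dx":0.0001,"dy":-0.0259,"dz":0.0138,"wx":-0.0,"wy":0.0,"wz":0.0},
{"grip":0.045,"dx":0.0001,"dy":-0.0303,"dz":0.0162,"wx":-0.0,"wy":0.0,"wz":0.0},
{"grip":0.045,"dx":0.0001,"dy":-0.0347,"dz":0.0185,"wx":-0.0,"wy":0.0,"wz":0.0},
{"grip":0.045,"dx":0.0001,"dy":-0.0391,"dz":0.0209,"wx":-0.0,"wy":0.0,"wz":0.0},
{"grip":0.045,"dx":0.0001,"dy":-0.0436,"dz":0.0232,"wx":-0.0,"wy":0.0,"wz":0.0},
{"grip":0.045,"dx":-0.0043,"dy":-0.0481,"dz":0.0256,"wx":-0.0,"wy":1.1,"wz":2.0},
{"grip":0.045,"dx":-0.0131,"dy":-0.0531,"dz":0.0283,"wx":-0.0,"wy":3.3,"wz":6.1},
```

drive_tool:
  deltas:
    - {"grip": 0.045,"dx": 0,"dy": -0.0038,"dz": 0.0021,"wx": 0,"wy": 0,"wz": 0}
    - {"grip": 0.045,"dx": 0,"dy": -0.0083,"dz": 0.0044,"wx": 0,"wy": 0,"wz": 0}
    - {"grip": 0.045,"dx": 0,"dy": -0.0127,"dz": 0.0068,"wx": 0,"wy": 0,"wz": 0}
    - {"grip": 0.045,"dx": 0,"dy": -0.0171,"dz": 0.0091,"wx": 0,"wy": 0,"wz": 0}
    - {"grip": 0.045,"dx": 0,"dy": -0.0215,"dz": 0.0115,"wx": 0,"wy": 0,"wz": 0}
    - {"grip": 0.045,"dx": 0,"dy": -0.0259,"dz": 0.0138,"wx": 0,"wy": 0,"wz": 0}
    - {"grip": 0.045,"dx": 0,"dy": -0.0303,"dz": 0.0162,"wx": 0,"wy": 0,"wz": 0}
    - {"grip": 0.045,"dx": 0,"dy": -0.0347,"dz": 0.0185,"wx": 0,"wy": 0,"wz": 0}
    - {"grip": 0.045,"dx": 0,"dy": -0.0391,"dz": 0.0209,"wx": 0,"wy": 0,"wz": 0}

```text
clock: 7.92
eef_pos: [0.4829, -0.0921, 0.1615]
orientation: [-0.238, 0.956, -0.169, 0.042]
force: [-1.4, -3.4, 0.7]
opening: 0.525
```

```bash
sed -i 's/CR=.0225/CR=.026/' h.py; python3 - <<'E'
from h import *
p=path(.1025,**PK)[0]; print("expected",p)
vase("pics/a7.png",p)
rows(plan([.1025+.004*k for k in range(1,13)]))
E
```

```text
expected [0.52305706 0.01831849]
vase [0.523 0.016 0.012] [0.523 0.016 0.002] (np.int64(135), np.int64(232), np.int64(28)) (np.int64(142), np.int64(230), np.int64(29))
t 8.03 pos [ 0.483  -0.0916  0.1616] F [ 0.2 -1.7  0. ] j [ 0.7   0.73 -0.55  2.1  -0.37  0.38  0.27] open 0.53
{"grip":0.045,"dx":0.0001,"dy":-0.0036,"dz":0.0019,"wx":-0.0,"wy":-0.0,"wz":0.0},
{"grip":0.045,"dx":-0.0073,"dy":-0.0073,"dz":0.0039,"wx":-0.0,"wy":1.7,"wz":3.3},
{"grip":0.045,"dx":-0.0145,"dy":-0.0115,"dz":0.0061,"wx":-0.0,"wy":3.5,"wz":6.6},
{"grip":0.045,"dx":-0.0214,"dy":-0.0160,"dz":0.0085,"wx":-0.0,"wy":5.2,"wz":9.9},
{"grip":0.045,"dx":-0.0279,"dy":-0.0210,"dz":0.0112,"wx":-0.0,"wy":7.0,"wz":13.2},
{"grip":0.045,"dx":-0.0341,"dy":-0.0263,"dz":0.0140,"wx":-0.0,"wy":8.8,"wz":16.5},
{"grip":0.045,"dx":-0.0398,"dy":-0.0320,"dz":0.0170,"wx":-0.0,"wy":10.5,"wz":19.8},
{"grip":0.045,"dx":-0.0452,"dy":-0.0380,"dz":0.0202,"wx":-0.0,"wy":12.3,"wz":23.1},
{"grip":0.045,"dx":-0.0500,"dy":-0.0443,"dz":0.0235,"wx":-0.0,"wy":14.0,"wz":26.4},
{"grip":0.045,"dx":-0.0544,"dy":-0.0508,"dz":0.0270,"wx":-0.0,"wy":15.8,"wz":29.7},
{"grip":0.045,"dx":-0.0583,"dy":-0.0576,"dz":0.0307,"wx":-0.0,"wy":17.5,"wz":33.0},
{"grip":0.045,"dx":-0.0617,"dy":-0.0646,"dz":0.0344,"wx":-0.0,"wy":19.3,"wz":36.3},
```

drive_tool:
  deltas:
    - {"grip": 0.045,"dx": 0,"dy": -0.0036,"dz": 0.0019,"wx": 0,"wy": 0,"wz": 0}
    - {"grip": 0.045,"dx": -0.0073,"dy": -0.0073,"dz": 0.0039,"wx": 0,"wy": 1.7,"wz": 3.3}
    - {"grip": 0.045,"dx": -0.0145,"dy": -0.0115,"dz": 0.0061,"wx": 0,"wy": 3.5,"wz": 6.6}
    - {"grip": 0.045,"dx": -0.0214,"dy": -0.016,"dz": 0.0085,"wx": 0,"wy": 5.2,"wz": 9.9}
    - {"grip": 0.045,"dx": -0.0279,"dy": -0.021,"dz": 0.0112,"wx": 0,"wy": 7.0,"wz": 13.2}
    - {"grip": 0.045,"dx": -0.0341,"dy": -0.0263,"dz": 0.014,"wx": 0,"wy": 8.8,"wz": 16.5}
    - {"grip": 0.045,"dx": -0.0398,"dy": -0.032,"dz": 0.017,"wx": 0,"wy": 10.5,"wz": 19.8}
    - {"grip": 0.045,"dx": -0.0452,"dy": -0.038,"dz": 0.0202,"wx": 0,"wy": 12.3,"wz": 23.1}

```text
clock: 9.02
eef_pos: [0.4603, -0.041, 0.1685]
orientation: [-0.221, 0.895, -0.378, 0.087]
force: [7.0, 1.2, 2.0]
opening: 0.525
```

```bash
python3 - <<'E'
from h import *
p,hh=path(.1345,**PK); print("expected",p,hh)
d=vase(None,p)
rows(plan([.1345+.004*k for k in range(1,13)]))
z=lambda i:cv2.resize(i,(400,400),interpolation=2)
cv2.imwrite("pics/a8.png",np.hstack([z(d["scene"]["color"][90:290,170:370]),z(d["side"]["color"][90:290,190:390])]))
E
```

```text
expected [0.53954784 0.04535224] 43.87986522197717
vase [0.542 0.042 0.013] [0.542 0.042 0.005] (np.int64(141), np.int64(239), np.int64(29)) (np.int64(147), np.int64(235), np.int64(30))
t 9.12 pos [ 0.4611 -0.0397  0.1697] F [-1.9 -0.1 -0.1] j [ 0.5   0.62 -0.44  2.24 -1.29  0.15  0.64] open 0.53
{"grip":0.045,"dx":-0.0143,"dy":0.0012,"dz":0.0087,"wx":0.5,"wy":2.6,"wz":3.6},
{"grip":0.045,"dx":-0.0215,"dy":-0.0030,"dz":0.0110,"wx":0.5,"wy":4.3,"wz":6.9},
{"grip":0.045,"dx":-0.0283,"dy":-0.0076,"dz":0.0135,"wx":0.5,"wy":6.0,"wz":10.2},
{"grip":0.045,"dx":-0.0348,"dy":-0.0126,"dz":0.0162,"wx":0.5,"wy":7.8,"wz":13.5},
{"grip":0.045,"dx":-0.0409,"dy":-0.0180,"dz":0.0191,"wx":0.5,"wy":9.5,"wz":16.8},
{"grip":0.045,"dx":-0.0466,"dy":-0.0237,"dz":0.0221,"wx":0.5,"wy":11.3,"wz":20.1},
{"grip":0.045,"dx":-0.0518,"dy":-0.0298,"dz":0.0253,"wx":0.6,"wy":13.0,"wz":23.4},
{"grip":0.045,"dx":-0.0566,"dy":-0.0361,"dz":0.0287,"wx":0.6,"wy":14.8,"wz":26.8},
{"grip":0.045,"dx":-0.0609,"dy":-0.0427,"dz":0.0322,"wx":0.6,"wy":16.5,"wz":30.1},
{"grip":0.045,"dx":-0.0647,"dy":-0.0496,"dz":0.0358,"wx":0.6,"wy":18.3,"wz":33.4},
{"grip":0.045,"dx":-0.0680,"dy":-0.0566,"dz":0.0395,"wx":0.6,"wy":20.0,"wz":36.7},
{"grip":0.045,"dx":-0.0708,"dy":-0.0638,"dz":0.0433,"wx":0.6,"wy":21.7,"wz":40.0},
```

View pics/a8.png

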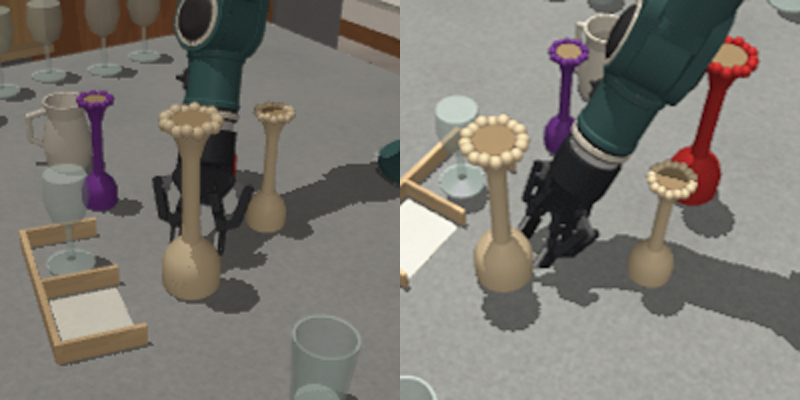

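The picture shows the vase upright in the cradle with nothing else touched. The tool is lagging, though, because joints 5 and 6 are at their limits (−1.29 and 0.15): the forward tilt is not reachable this close to the base. I fit the arm's kinematics from the logged states to choose a feasible pushing posture.

```bash
cat > kin.py <<'E'
import numpy as np, itertools
from scipy.spatial.transform import Rotation as Ro
from scipy.optimize import least_squares
J=np.array([[1.16602,.46838,-.01159,1.60365,.00597,1.07141,-.0563],[.91,.29,-.48,1.89,-.27,1.09,.34],[.84,.69,-.42,2.02,-.2,.58,.42],[.75,.68,-.44,2.06,-.22,.52,.34],[.79,.72,-.54,2.1,-.35,.43,.33],[.7,.73,-.55,2.1,-.37,.38,.27],[.5,.62,-.44,2.24,-1.29,.15,.64]])
P=np.array([[.2299,-.6077,.4037],[.4494,-.2314,.4203],[.4503,-.2298,.171],[.4636,-.1725,.1704],[.4678,-.1332,.1616],[.483,-.0916,.1616],[.4611,-.0397,.1697]])
Q=np.array([[-.00047,.82276,-.5684,-.00077],[-.188,.974,-.12,.023],[-.189,.974,-.12,.024],[-.188,.975,-.12,.024],[-.238,.956,-.169,.042],[-.238,.956,-.169,.042],[-.221,.895,-.378,.087]])
RQ=Ro.from_quat(Q[:,[1,2,3,0]])
def fk(j,m,s):
    # m: yaw0,d1,o2,L1,a3,o4,L2,a5,o6,a6,d7,yaw7
    rz=lambda a:Ro.from_euler('z',a); ry=lambda a:Ro.from_euler('y',a)
    R=rz(m[0]+s[0]*j[0]); p=np.array([0,0,m[1]])
    for rot,off in ((ry(j[1]),(m[4],m[2],m[3])),(rz(s[1]*j[2]),(0,0,0)),(ry(j[3]),(m[7],m[5],m[6])),(rz(s[2]*j[4]),(0,0,0)),(ry(j[5]),(m[9],m[8],m[10])),(rz(s[3]*j[6]+m[11]),(0,0,0))):
        R=R*rot; p=p+R.apply(off)
    return p,R
def res(m,s):
    o=[]
    for j,p,q in zip(J,P,RQ):
        a,R=fk(j,m,s); o+=[*(a-p)/.005,*((R.inv()*q).as_rotvec()/.02)]
    return np.array(o)
def fit():
    best=None
    for s in itertools.product((1,-1),repeat=4):
        for y0 in (0,3.1416):
          for y7 in (0,1.57,3.14,-1.57):
            f=least_squares(res,[y0,.33,0,.4,0,0,.4,0,0,0,.12,y7],args=(s,),loss="soft_l1",max_nfev=40)
            if best is None or f.cost<best[0]: best=(f.cost,s,f.x)
    return best
if __name__=="__main__":
    b=fit(); print(b[0],b[1],b[2].round(3)); e=res(b[2],b[1]).reshape(-1,6); print((e[:,:3]*5).round(1)); np.save("kin.npy",np.r_[b[1],b[2]])
E
time timeout 400 python3 kin.py
```

```text
0.8423252759152291 (-1, -1, -1, -1) [-4.000e-03  3.110e-01 -3.400e-02  5.050e-01  5.000e-03  4.000e-03
  4.680e-01 -9.000e-03 -1.000e-03 -2.000e-03  1.390e-01  3.137e+00]
[[-0.8  0.1  0.4]
 [ 0.7  0.5 -1.5]
 [ 2.5 -0.4  0.6]
 [ 1.  -0.6  0. ]
 [-2.7 -1.3  1.4]
 [-1.5  1.8 -1.5]
 [ 0.9 -0.   0.5]]
real	2m27.763s
user	2m27.644s
sys	0m0.277s
```

```bash
cat > ik.py <<'E'
from kin import *
import h
k=np.load("kin.npy"); S,M=k[:4],k[4:]
lo=np.array([-2.53,-.31,-1.57,.28,-1.29,.15,-2.92])+.02; hi=np.array([2.53,2.02,1.55,2.44,4.43,1.84,2.92])-.02
def ik(p,q,j0):
    def f(j):
        a,R=fk(j,M,S); return np.r_[(a-p)/.002,(R.inv()*q).as_rotvec()/.01,.02*(j-j0)]
    r=least_squares(f,np.clip(j0,lo+.01,hi-.01),bounds=(lo,hi),max_nfev=60)
    return r.x,np.linalg.norm(r.fun[:6])
def finger(p,hd,th,over=.057,tipz=.016,tl=.160):
    "jaw along the push; the front finger's back touches the base; tilt th forward"
    u=np.array([np.cos(hd),np.sin(hd),0]); kz=np.array([0,0,1.])
    zt=np.sin(th)*u-np.cos(th)*kz; xt=np.cos(th)*u+np.sin(th)*kz; yt=np.cross(zt,xt)
    tip=np.r_[p,0]-.038*u+tipz*kz
    return tip-tl*zt-over*xt, Ro.from_matrix(np.c_[xt,yt,zt])
E
cat > t.py <<'E'
from ik import *
jc=np.array([.5,.62,-.44,2.24,-1.29,.15,.64]); jm=np.array([.2,.6,-.2,2.2,0,.4,0])
v0=np.array([.542,.042]); v1=np.array([.589,.060]); v2=np.array([.694,.040])
for nm,v,hd in(("A",v0,18),("B",v1,18),("B2",v1,-12.3),("C",v2,-12.3)):
    for th in(0,8,15,20):
        h.TH=np.radians(th)
        a=[ik(*h.toolpose(v,hd,cr=.033),np.r_[jm[:6],s]) for s in(-1.6,1.6)]
        b=[ik(*finger(v,np.radians(hd),np.radians(th)),np.r_[jm[:6],s]) for s in(0,)]
        for t,L in(("cradle",a),("finger",b)):
            j,e=min(L,key=lambda x:x[1]); print(nm,th,t,"err",round(e,1),j.round(2))
E
time python3 t.py
```

```text
A 0 cradle err 0.0 [ 0.02  0.57 -0.17  2.09  0.19  0.5  -1.55]
A 0 finger err 0.0 [ 0.02  0.54 -0.15  2.21  0.19  0.4   0.03]
A 8 cradle err 0.0 [ 0.03  0.54 -0.16  2.19  0.18  0.29 -1.53]
A 8 finger err 0.0 [ 0.12  0.54 -0.23  2.29  0.42  0.2  -0.16]
A 15 cradle err 0.0 [ 0.26  0.56 -0.4   2.25  0.94  0.18 -2.22]
A 15 finger err 0.0 [ 0.44  0.63 -0.56  2.34  1.6   0.23 -1.25]
A 20 cradle err 0.0 [ 0.54  0.66 -0.7   2.29  1.68  0.29 -2.87]
A 20 finger err 0.0 [ 0.64  0.74 -0.76  2.37  2.    0.38 -1.54]
B 0 cradle err 0.0 [-0.01  0.63 -0.17  1.97  0.18  0.56 -1.56]
B 0 finger err 0.0 [-0.    0.59 -0.15  2.09  0.18  0.47  0.02]
B 8 cradle err 0.0 [ 0.    0.59 -0.16  2.07  0.18  0.35 -1.55]
B 8 finger err 0.0 [ 0.05  0.58 -0.19  2.18  0.3   0.26 -0.07]
B 15 cradle err 0.0 [ 0.11  0.58 -0.26  2.15  0.49  0.19 -1.83]
B 15 finger err 0.0 [ 0.26  0.62 -0.4   2.24  1.23  0.17 -0.94]
B 20 cradle err 0.0 [ 0.29  0.62 -0.46  2.2   1.39  0.17 -2.67]
B 20 finger err 0.0 [ 0.52  0.74 -0.69  2.27  1.85  0.33 -1.45]
B2 0 cradle err 0.0 [-0.16  0.62 -0.04  1.98  0.04  0.55 -2.01]
B2 0 finger err 0.0 
[... 280 characters left out ...]
25  1.08  0.17 -1.57]
B2 20 cradle err 0.0 [ 0.02  0.6  -0.35  2.19  1.43  0.35  2.9 ]
B2 20 finger err 0.0 [-0.1   0.61 -0.25  2.28  1.74  0.31 -2.2 ]
C 0 cradle err 0.0 [-0.07  0.75 -0.09  1.7   0.09  0.7  -1.99]
C 0 finger err 0.0 [-0.1   0.7  -0.07  1.84  0.08  0.61 -0.44]
C 8 cradle err 0.0 [-0.1   0.7  -0.06  1.82  0.19  0.5  -2.09]
C 8 finger err 0.0 [-0.12  0.68 -0.07  1.94  0.25  0.41 -0.61]
C 15 cradle err 0.0 [-0.2   0.67  0.03  1.92  0.25  0.32 -2.19]
C 15 finger err 0.0 [-0.15  0.67 -0.07  2.02  0.61  0.26 -0.98]
C 20 cradle err 0.0 [-0.26  0.66  0.08  1.98  0.44  0.2  -2.4 ]
C 20 finger err 0.0 [-0.21  0.67 -0.01  2.07  1.08  0.17 -1.48]
real	0m8.957s
user	0m9.256s
sys	0m0.224s
```

The kinematics fit is good, with residuals up to 2.7 mm. The forward-tilted cradle is only comfortable for sideways pushes. The plan is to finish the sideways shift with the cradle at heading 68°, then push into the bay with a near-vertical tool, jaws open along the push, using the back of the front finger.

```bash
cat > t2.py <<'E'
from ik import *
h.TH=np.radians(26)
v=np.array([.542,.042]); p,q=h.toolpose(v,68,.045,z=.03); 
P0,R0=h.state()
print("heading now",np.degrees(np.arctan2(R0.as_matrix()[0,0],-R0.as_matrix()[1,0])),"tilt",np.degrees(np.arccos(-R0.as_matrix()[2,2])))
j=np.array([.7,.73,-.55,2.1,-.37,.38,.27])
for vv,g,z in((v,.045,.03),(v,.02,.014),(np.array([.542,.042])+.034*np.array([.375,.927]),0,.014)):
    j,e=ik(*h.toolpose(vv,68,g,z=z,cr=.026),j); print(e.round(2),j.round(2))
h.rows([(p,q)])
E
python3 t2.py
```

```text
t 9.12 pos [ 0.4611 -0.0397  0.1697] F [-1.9 -0.1 -0.1] j [ 0.5   0.62 -0.44  2.24 -1.29  0.15  0.64] open 0.53
heading now 44.47700392697708 tilt 27.574882421963338
0.0 [ 0.68  0.67 -0.51  2.1  -0.36  0.42  0.22]
0.0 [ 0.63  0.71 -0.51  2.09 -0.37  0.37  0.19]
0.0 [ 0.51  0.71 -0.5   2.07 -0.39  0.33  0.12]
t 9.12 pos [ 0.4611 -0.0397  0.1697] F [-1.9 -0.1 -0.1] j [ 0.5   0.62 -0.44  2.24 -1.29  0.15  0.64] open 0.53
{"grip":0.045,"dx":0.0628,"dy":0.0242,"dz":-0.0257,"wx":-1.7,"wy":-10.1,"wz":-21.3},
```

drive_tool:
  deltas:
    - {"grip": 0.045,"dx": 0.004,"dy": 0.006,"dz": -0.005,"wx": 0,"wy": 0,"wz": 0}
    - {"grip": 0.045,"dx": 0.008,"dy": 0.012,"dz": -0.01,"wx": 0,"wy": 0,"wz": 0}
    - {"grip": 0.045,"dx": 0.014,"dy": 0.018,"dz": -0.014,"wx": 0,"wy": -1,"wz": -2.5}
    - {"grip": 0.045,"dx": 0.021,"dy": 0.022,"dz": -0.018,"wx": -0.4,"wy": -2.5,"wz": -5.5}
    - {"grip": 0.045,"dx": 0.029,"dy": 0.024,"dz": -0.021,"wx": -0.7,"wy": -4,"wz": -8.5}
    - {"grip": 0.045,"dx": 0.038,"dy": 0.024,"dz": -0.024,"wx": -1,"wy": -6,"wz": -12}
    - {"grip": 0.045,"dx": 0.047,"dy": 0.024,"dz": -0.025,"wx": -1.3,"wy": -7.5,"wz": -15.5}
    - {"grip": 0.045,"dx": 0.055,"dy": 0.024,"dz": -0.026,"wx": -1.5,"wy": -9,"wz": -18.5}
    - {"grip": 0.045,"dx": 0.063,"dy": 0.024,"dz": -0.026,"wx": -1.7,"wy": -10.1,"wz": -21.3}
    - {"grip": 0.045,"dx": 0.063,"dy": 0.024,"dz": -0.026,"wx": -1.7,"wy": -10.1,"wz": -21.3}
    - {"grip": 0.045,"dx": 0.063,"dy": 0.024,"dz": -0.026,"wx": -1.7,"wy": -10.1,"wz": -21.3}

```text
clock: 10.5
eef_pos: [0.4812, -0.1103, 0.1804]
orientation: [-0.221, 0.956, -0.189, 0.043]
force: [-0.3, -0.6, -0.6]
opening: 0.528
```

```bash
cat > t3.py <<'E'
from ik import *
h.TH=np.radians(26)
h.vase(None,(.542,.042))
v=np.array([.542,.042]); p,q=h.toolpose(v,68,.045,z=.03); print("wanted",p)
u=np.array([.375,.927])
h.rows([h.toolpose(v+s*u,68,g,z=z,cr=.026) for s,g,z in((0,.03,.014),(0,.015,.014),(0,0,.014),(.017,0,.014),(.034,0,.014))])
E
python3 t3.py
```

```text
vase [0.542 0.042 0.013] [0.542 0.042 0.005] (np.int64(141), np.int64(239), np.int64(29)) (np.int64(148), np.int64(235), np.int64(29))
wanted [ 0.48141677 -0.10794876  0.18066929]
t 10.6 pos [ 0.4812 -0.1101  0.1804] F [0.5 0.2 0.2] j [ 0.39  0.6  -0.14  2.11 -0.81  0.53  0.62] open 0.53
{"grip":0.045,"dx":-0.0007,"dy":-0.0129,"dz":0.0238,"wx":-0.0,"wy":-0.1,"wz":-0.3},
{"grip":0.045,"dx":-0.0008,"dy":-0.0263,"dz":0.0304,"wx":-0.0,"wy":-0.1,"wz":-0.3},
{"grip":0.045,"dx":-0.0009,"dy":-0.0398,"dz":0.0370,"wx":-0.0,"wy":-0.1,"wz":-0.3},
{"grip":0.045,"dx":-0.0010,"dy":-0.0551,"dz":0.0444,"wx":-0.0,"wy":-0.1,"wz":-0.3},
{"grip":0.045,"dx":-0.0011,"dy":-0.0704,"dz":0.0519,"wx":-0.0,"wy":-0.1,"wz":-0.3},
```

drive_tool:
  deltas:
    - {"grip": 0.045,"dx": -0.001,"dy": -0.0065,"dz": 0.012,"wx": 0,"wy": 0,"wz": 0}
    - {"grip": 0.045,"dx": -0.001,"dy": -0.013,"dz": 0.0238,"wx": 0,"wy": 0,"wz": 0}
    - {"grip": 0.045,"dx": -0.001,"dy": -0.02,"dz": 0.027,"wx": 0,"wy": 0,"wz": 0}
    - {"grip": 0.045,"dx": -0.001,"dy": -0.0263,"dz": 0.0304,"wx": 0,"wy": 0,"wz": 0}
    - {"grip": 0.045,"dx": -0.001,"dy": -0.032,"dz": 0.0332,"wx": 0,"wy": 0,"wz": 0}
    - {"grip": 0.045,"dx": -0.001,"dy": -0.036,"dz": 0.0352,"wx": 0,"wy": 0,"wz": 0}
    - {"grip": 0.045,"dx": -0.001,"dy": -0.0398,"dz": 0.037,"wx": 0,"wy": 0,"wz": 0}
    - {"grip": 0.045,"dx": -0.001,"dy": -0.0445,"dz": 0.0393,"wx": 0,"wy": 0,"wz": 0}
    - {"grip": 0.045,"dx": -0.001,"dy": -0.05,"dz": 0.042,"wx": 0,"wy": 0,"wz": 0}
    - {"grip": 0.045,"dx": -0.001,"dy": -0.0555,"dz": 0.0446,"wx": 0,"wy": 0,"wz": 0}
    - {"grip": 0.045,"dx": -0.001,"dy": -0.061,"dz": 0.0473,"wx": 0,"wy": 0,"wz": 0}
    - {"grip": 0.045,"dx": -0.001,"dy": -0.066,"dz": 0.0498,"wx": 0,"wy": 0,"wz": 0}

```text
clock: 12.1
eef_pos: [0.5116, -0.0341, 0.1646]
orientation: [-0.221, 0.956, -0.188, 0.043]
force: [-0.5, -2.9, -0.4]
opening: 0.527
```

```bash
cat >> h.py <<'E'
def bay(p,psi=-.215,c=(.682,.043)):
    x=np.array([np.cos(psi),np.sin(psi)]); d=np.array(p)[:2]-c; return np.array([d@x,d@[-x[1],x[0]]]).round(4)
def world(b,psi=-.215,c=(.682,.043)):
    x=np.array([np.cos(psi),np.sin(psi)]); return np.array(c)+b[0]*x+b[1]*np.array([-x[1],x[0]])
E
python3 - <<'E'
from h import *
vase(None,(.553,.068)); P,R=state()
print(bay((.553,.068)))
E
```

```text
vase [0.555 0.069 0.01 ] [0.555 0.069 0.003] (np.int64(145), np.int64(247), np.int64(30)) (np.int64(154), np.int64(242), np.int64(30))
t 12.2 pos [ 0.5118 -0.0336  0.1647] F [-0.  -0.9 -0.2] j [ 0.27  0.65 -0.18  2.09 -0.87  0.43  0.54] open 0.53
[-0.1314 -0.0031]
```

```bash
cat > t4.py <<'E'
from ik import *
v=np.array([.555,.069]); hd=-.215; u=np.array([np.cos(hd),np.sin(hd)])
th=np.radians(5)
P,R=h.state()
b=np.r_[P-.065*np.r_[np.cos(np.radians(68)),np.sin(np.radians(68)),0]]
p1,q1=finger(v-.018*u,hd,th,tipz=.018)
up=lambda p,dz: p+np.array([0,0,dz])
seq=[(b,R),(up(b,.21),R),(up(p1,.21),q1),(up(p1,.03),q1),(p1,q1)]
j=np.array([ .27,.65,-.18,2.09,-.87,.43,.54])
for s in seq: j,e=ik(*s,j); print(s[0].round(3),e.round(2),j.round(2))
h.rows(seq)
E
python3 t4.py
```

```text
t 12.2 pos [ 0.5118 -0.0336  0.1647] F [-0.  -0.9 -0.2] j [ 0.27  0.65 -0.18  2.09 -0.87  0.43  0.54] open 0.53
[ 0.487 -0.094  0.165] 0.0 [ 0.38  0.63 -0.16  2.11 -0.84  0.48  0.63]
[ 0.487 -0.094  0.375] 0.0 [ 0.44  0.26 -0.23  2.03 -0.53  0.86  0.18]
[0.431 0.096 0.382] 0.0 [ 0.    0.14 -0.33  2.13  0.12  0.81 -0.63]
[0.431 0.096 0.202] 0.0 [-0.09  0.48 -0.25  2.25  0.43  0.39 -0.92]
[0.431 0.096 0.172] 0.0 [-0.14  0.54 -0.19  2.25  0.47  0.32 -0.96]
t 12.2 pos [ 0.5118 -0.0336  0.1647] F [-0.  -0.9 -0.2] j [ 0.27  0.65 -0.18  2.09 -0.87  0.43  0.54] open 0.53
{"grip":0.045,"dx":0.0002,"dy":0.0584,"dz":-0.0285,"wx":0.0,"wy":0.0,"wz":0.0},
{"grip":0.045,"dx":0.0000,"dy":-0.0338,"dz":-0.2172,"wx":0.0,"wy":0.0,"wz":0.0},
{"grip":0.045,"dx":-0.1238,"dy":-0.1759,"dz":-0.1562,"wx":-25.5,"wy":2.7,"wz":-10.9},
{"grip":0.045,"dx":-0.1236,"dy":-0.0969,"dz":0.0056,"wx":-25.5,"wy":2.7,"wz":-10.9},
{"grip":0.045,"dx":-0.1236,"dy":-0.0837,"dz":0.0325,"wx":-25.5,"wy":2.7,"wz":-10.9},
```

drive_tool:
  deltas:
    - {"grip": 0.045,"dx": 0,"dy": 0.009,"dz": -0.0045,"wx": 0,"wy": 0,"wz": 0}
    - {"grip": 0.045,"dx": 0,"dy": 0.025,"dz": -0.0122,"wx": 0,"wy": 0,"wz": 0}
    - {"grip": 0.045,"dx": 0,"dy": 0.042,"dz": -0.0205,"wx": 0,"wy": 0,"wz": 0}
    - {"grip": 0.045,"dx": 0,"dy": 0.0584,"dz": -0.0285,"wx": 0,"wy": 0,"wz": 0}
    - {"grip": 0.045,"dx": 0,"dy": 0.045,"dz": -0.06,"wx": 0,"wy": 0,"wz": 0}
    - {"grip": 0.045,"dx": 0,"dy": 0.028,"dz": -0.1,"wx": 0,"wy": 0,"wz": 0}
    - {"grip": 0.03,"dx": 0,"dy": 0.01,"dz": -0.14,"wx": 0,"wy": 0,"wz": 0}
    - {"grip": 0.02,"dx": 0,"dy": -0.01,"dz": -0.18,"wx": 0,"wy": 0,"wz": 0}
    - {"grip": 0.02,"dx": 0,"dy": -0.034,"dz": -0.217,"wx": 0,"wy": 0,"wz": 0}
    - {"grip": 0.02,"dx": 0,"dy": -0.034,"dz": -0.217,"wx": 0,"wy": 0,"wz": 0}

```text
clock: 13.45
eef_pos: [0.4877, -0.0953, 0.3781]
orientation: [-0.221, 0.956, -0.188, 0.047]
force: [-0.7, -0.4, 0.0]
opening: 0.236
```

```bash
cat > t5.py <<'E'
from ik import *
h.vase(None,(.555,.069))
v=np.array([.555,.069]); hd=-.215; u=np.array([np.cos(hd),np.sin(hd)])
p1,q1=finger(v-.018*u,hd,np.radians(5),tipz=.018)
h.rows([(p1+np.array([0,0,z]),q1) for z in(.21,.03,0)],.02)
E
python3 t5.py
```

```text
vase [0.555 0.07  0.01 ] [0.555 0.07  0.005] (np.int64(146), np.int64(247), np.int64(30)) (np.int64(154), np.int64(242), np.int64(29))
t 13.55 pos [ 0.4866 -0.0951  0.3747] F [-0.6  0.  -1.1] j [ 0.25  0.25 -0.01  2.03 -0.59  0.88  0.25] open 0.23
{"grip":0.02,"dx":-0.1238,"dy":-0.1434,"dz":0.0613,"wx":-25.5,"wy":2.7,"wz":-11.0},
{"grip":0.02,"dx":-0.1237,"dy":-0.0645,"dz":0.2231,"wx":-25.5,"wy":2.7,"wz":-11.0},
{"grip":0.02,"dx":-0.1237,"dy":-0.0514,"dz":0.2501,"wx":-25.5,"wy":2.7,"wz":-11.0},
```

drive_tool:
  deltas:
    - {"grip": 0.02,"dx": -0.03,"dy": -0.01,"dz": 0.005,"wx": -2,"wy": 0.2,"wz": -1}
    - {"grip": 0.02,"dx": -0.05,"dy": -0.03,"dz": 0.013,"wx": -5,"wy": 0.5,"wz": -2.2}
    - {"grip": 0.02,"dx": -0.065,"dy": -0.05,"dz": 0.022,"wx": -9,"wy": 1,"wz": -3.9}
    - {"grip": 0.02,"dx": -0.08,"dy": -0.07,"dz": 0.03,"wx": -13,"wy": 1.4,"wz": -5.6}
    - {"grip": 0.02,"dx": -0.092,"dy": -0.09,"dz": 0.039,"wx": -17,"wy": 1.8,"wz": -7.3}
    - {"grip": 0.02,"dx": -0.103,"dy": -0.11,"dz": 0.047,"wx": -20,"wy": 2.1,"wz": -8.6}
    - {"grip": 0.02,"dx": -0.114,"dy": -0.127,"dz": 0.054,"wx": -23,"wy": 2.4,"wz": -9.9}
    - {"grip": 0.02,"dx": -0.124,"dy": -0.143,"dz": 0.061,"wx": -25.5,"wy": 2.7,"wz": -11}
    - {"grip": 0.02,"dx": -0.124,"dy": -0.143,"dz": 0.061,"wx": -25.5,"wy": 2.7,"wz": -11}
    - {"grip": 0.02,"dx": -0.124,"dy": -0.143,"dz": 0.061,"wx": -25.5,"wy": 2.7,"wz": -11}

```text
clock: 14.8
eef_pos: [0.4312, 0.0951, 0.3817]
orientation: [0.005, 0.993, -0.107, 0.042]
force: [-0.0, 0.4, 0.0]
opening: 0.233
```

```bash
python3 t5.py
```

```text
vase [0.555 0.07  0.01 ] [0.555 0.07  0.005] (np.int64(146), np.int64(247), np.int64(30)) (np.int64(154), np.int64(242), np.int64(29))
t 14.9 pos [0.4314 0.095  0.3821] F [-0.5 -0.7  0.6] j [-0.2   0.13 -0.11  2.13  0.08  0.81 -0.58] open 0.23
{"grip":0.02,"dx":-0.0004,"dy":-0.0010,"dz":-0.0004,"wx":0.0,"wy":0.0,"wz":-0.1},
{"grip":0.02,"dx":-0.0159,"dy":-0.0011,"dz":0.1790,"wx":0.0,"wy":0.0,"wz":-0.1},
{"grip":0.02,"dx":-0.0185,"dy":-0.0011,"dz":0.2089,"wx":0.0,"wy":0.0,"wz":-0.1},
```

Now I descend to 30 mm above the working height with the fingers narrow, then open them.

drive_tool:
  deltas:
    - {"grip": 0.02,"dx": -0.002,"dy": -0.001,"dz": 0.02,"wx": 0,"wy": 0,"wz": 0}
    - {"grip": 0.02,"dx": -0.004,"dy": -0.001,"dz": 0.05,"wx": 0,"wy": 0,"wz": 0}
    - {"grip": 0.02,"dx": -0.007,"dy": -0.001,"dz": 0.08,"wx": 0,"wy": 0,"wz": 0}
    - {"grip": 0.02,"dx": -0.01,"dy": -0.001,"dz": 0.11,"wx": 0,"wy": 0,"wz": 0}
    - {"grip": 0.02,"dx": -0.0125,"dy": -0.001,"dz": 0.14,"wx": 0,"wy": 0,"wz": 0}
    - {"grip": 0.02,"dx": -0.015,"dy": -0.001,"dz": 0.165,"wx": 0,"wy": 0,"wz": 0}
    - {"grip": 0.02,"dx": -0.016,"dy": -0.001,"dz": 0.179,"wx": 0,"wy": 0,"wz": 0}
    - {"grip": 0.04,"dx": -0.016,"dy": -0.001,"dz": 0.179,"wx": 0,"wy": 0,"wz": 0}
    - {"grip": 0.06,"dx": -0.016,"dy": -0.001,"dz": 0.179,"wx": 0,"wy": 0,"wz": 0}
    - {"grip": 0.085,"dx": -0.016,"dy": -0.001,"dz": 0.179,"wx": 0,"wy": 0,"wz": 0}
    - {"grip": 0.085,"dx": -0.016,"dy": -0.001,"dz": 0.179,"wx": 0,"wy": 0,"wz": 0}
    - {"grip": 0.085,"dx": -0.016,"dy": -0.001,"dz": 0.179,"wx": 0,"wy": 0,"wz": 0}

```text
clock: 16.4
eef_pos: [0.4314, 0.0973, 0.2033]
orientation: [0.005, 0.993, -0.107, 0.044]
force: [-0.7, 0.0, 0.3]
opening: 0.994
```

```bash
sed -i 's/h.vase(None/d=h.vase(None/' t5.py; cat >> t5.py <<'E'
import cv2
cv2.imwrite("pics/a9.png",np.hstack([cv2.resize(d["scene"]["color"][110:300,190:390],(400,380),interpolation=2),cv2.resize(d["side"]["color"][120:310,180:380],(400,380),interpolation=2)]))
E
python3 t5.py
```

```text
vase [0.555 0.07  0.01 ] [0.555 0.07  0.005] (np.int64(146), np.int64(247), np.int64(30)) (np.int64(154), np.int64(242), np.int64(29))
t 16.5 pos [0.4313 0.0973 0.2031] F [0.3 0.  0.4] j [-0.26  0.47 -0.05  2.25  0.2   0.36 -0.71] open 1.0
{"grip":0.02,"dx":0.0159,"dy":0.0012,"dz":-0.1787,"wx":0.0,"wy":-0.0,"wz":0.1},
{"grip":0.02,"dx":0.0001,"dy":0.0012,"dz":0.0007,"wx":0.0,"wy":-0.0,"wz":0.1},
{"grip":0.02,"dx":-0.0025,"dy":0.0012,"dz":0.0305,"wx":0.0,"wy":-0.0,"wz":0.1},
```

View pics/a9.png

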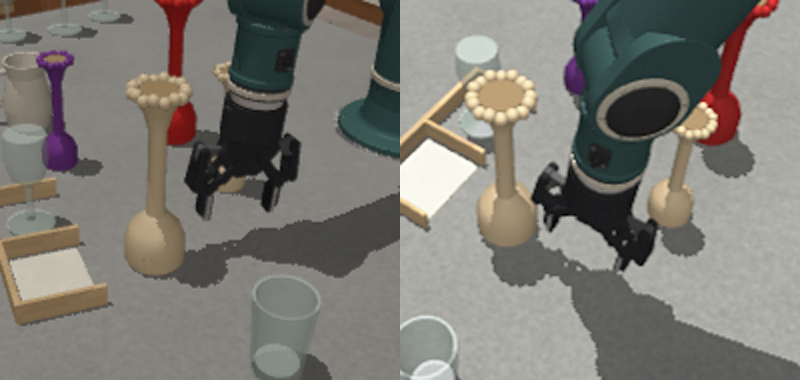

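The picture shows the open gripper aligned behind the vase, with the front finger toward it. The knuckle sits about 14 mm ahead of the fingertip and clear of the neck. Next I descend the last 30 mm and make contact.

drive_tool:
  deltas:
    - {"grip": 0.085,"dx": -0.001,"dy": 0.001,"dz": 0.012,"wx": 0,"wy": 0,"wz": 0}
    - {"grip": 0.085,"dx": -0.002,"dy": 0.001,"dz": 0.024,"wx": 0,"wy": 0,"wz": 0}
    - {"grip": 0.085,"dx": -0.0025,"dy": 0.001,"dz": 0.0305,"wx": 0,"wy": 0,"wz": 0}
    - {"grip": 0.085,"dx": -0.0025,"dy": 0.001,"dz": 0.0305,"wx": 0,"wy": 0,"wz": 0}
    - {"grip": 0.085,"dx": 0.0025,"dy": 0.001,"dz": 0.031,"wx": 0,"wy": 0,"wz": 0}
    - {"grip": 0.085,"dx": 0.0065,"dy": 0.001,"dz": 0.0313,"wx": 0,"wy": 0,"wz": 0}
    - {"grip": 0.085,"dx": 0.0095,"dy": 0.001,"dz": 0.0315,"wx": 0,"wy": 0,"wz": 0}
    - {"grip": 0.085,"dx": 0.0125,"dy": 0.001,"dz": 0.0318,"wx": 0,"wy": 0,"wz": 0}
    - {"grip": 0.085,"dx": 0.0155,"dy": 0.001,"dz": 0.0321,"wx": 0,"wy": 0,"wz": 0}
    - {"grip": 0.085,"dx": 0.0185,"dy": 0.001,"dz": 0.0323,"wx": 0,"wy": 0,"wz": 0}
    - {"grip": 0.085,"dx": 0.0215,"dy": 0.001,"dz": 0.0326,"wx": 0,"wy": 0,"wz": 0}
    - {"grip": 0.085,"dx": 0.0245,"dy": 0.001,"dz": 0.0328,"wx": 0,"wy": 0,"wz": 0}

```text
clock: 18.0
eef_pos: [0.4563, 0.0907, 0.1721]
orientation: [0.005, 0.993, -0.106, 0.042]
force: [-4.0, 2.1, 2.8]
opening: 0.997
```

```bash
cat > t6.py <<'E'
import sys
from h import *
near=np.array(eval(sys.argv[1])); d=vase(None,near); P,R=state()
m=R.as_matrix(); print("jaw heading",np.arctan2(m[1,0],m[0,0]).round(3),"tilt",np.degrees(np.arcsin(m[2,0])).round(1))
tip=P+.160*m[:,2]+.057*m[:,0]; print("front tip",tip.round(4),"bay",bay(tip),"vase bay",bay(near))
E
python3 t6.py "(.56,.068)"
```

```text
vase [0.564 0.072 0.012] [0.564 0.072 0.007] (np.int64(146), np.int64(248), np.int64(30)) (np.int64(153), np.int64(241), np.int64(26))
t 18.1 pos [0.4571 0.0906 0.1721] F [-2.2  0.8 -0.8] j [-0.24  0.56 -0.05  2.19  0.21  0.32 -0.69] open 1.0
jaw heading -0.213 tilt 4.9
front tip [0.526  0.0755 0.0176] bay [-0.1594 -0.0016] vase bay [-0.1245 -0.0016]
```

drive_tool:
  deltas:
    - {"grip": 0.085,"dx": 0.003,"dy": 0,"dz": 0.0003,"wx": 0,"wy": 0,"wz": 0}
    - {"grip": 0.085,"dx": 0.007,"dy": 0,"dz": 0.0006,"wx": 0,"wy": 0,"wz": 0}
    - {"grip": 0.085,"dx": 0.0115,"dy": 0,"dz": 0.001,"wx": 0,"wy": 0,"wz": 0}
    - {"grip": 0.085,"dx": 0.0165,"dy": 0,"dz": 0.0014,"wx": 0,"wy": 0,"wz": 0}
    - {"grip": 0.085,"dx": 0.0215,"dy": 0,"dz": 0.0019,"wx": 0,"wy": 0,"wz": 0}
    - {"grip": 0.085,"dx": 0.0265,"dy": 0,"dz": 0.0023,"wx": 0,"wy": 0,"wz": 0}
    - {"grip": 0.085,"dx": 0.031,"dy": 0,"dz": 0.0027,"wx": 0,"wy": 0,"wz": 0}
    - {"grip": 0.085,"dx": 0.0345,"dy": 0,"dz": 0.003,"wx": 0,"wy": 0,"wz": 0}
    - {"grip": 0.085,"dx": 0.037,"dy": 0,"dz": 0.0032,"wx": 0,"wy": 0,"wz": 0}
    - {"grip": 0.085,"dx": 0.0385,"dy": 0,"dz": 0.0033,"wx": 0,"wy": 0,"wz": 0}

```text
clock: 19.35
eef_pos: [0.4955, 0.0823, 0.1724]
orientation: [0.005, 0.993, -0.107, 0.043]
force: [-1.8, -0.5, -1.0]
opening: 0.994
```

```bash
sed -i 's/near=np.array(eval(sys.argv\[1\]))/near=world(eval(sys.argv[1]))/' t6.py; python3 t6.py "(-.083,.0)"
```

```text
vase [ 0.603  0.064 -0.005] [0.603 0.064 0.008] (np.int64(149), np.int64(257), np.int64(30)) (np.int64(146), np.int64(234), np.int64(26))
t 19.45 pos [0.4956 0.0822 0.1725] F [-1.5  0.6 -1. ] j [-0.19  0.59 -0.06  2.11  0.21  0.37 -0.64] open 0.99
jaw heading -0.214 tilt 5.0
front tip [0.5648 0.0672 0.0181] bay [-0.1196 -0.0014] vase bay [-0.083  0.   ]
```

drive_tool:
  deltas:
    - {"grip": 0.085,"dx": 0.003,"dy": 0,"dz": 0.0003,"wx": 0,"wy": 0,"wz": 0}
    - {"grip": 0.085,"dx": 0.007,"dy": 0,"dz": 0.0006,"wx": 0,"wy": 0,"wz": 0}
    - {"grip": 0.085,"dx": 0.0115,"dy": 0,"dz": 0.001,"wx": 0,"wy": 0,"wz": 0}
    - {"grip": 0.085,"dx": 0.0165,"dy": 0,"dz": 0.0014,"wx": 0,"wy": 0,"wz": 0}
    - {"grip": 0.085,"dx": 0.0215,"dy": 0,"dz": 0.0019,"wx": 0,"wy": 0,"wz": 0}
    - {"grip": 0.085,"dx": 0.0265,"dy": 0,"dz": 0.0023,"wx": 0,"wy": 0,"wz": 0}
    - {"grip": 0.085,"dx": 0.0315,"dy": 0,"dz": 0.0027,"wx": 0,"wy": 0,"wz": 0}
    - {"grip": 0.085,"dx": 0.0365,"dy": 0,"dz": 0.0032,"wx": 0,"wy": 0,"wz": 0}
    - {"grip": 0.085,"dx": 0.041,"dy": 0,"dz": 0.0036,"wx": 0,"wy": 0,"wz": 0}
    - {"grip": 0.085,"dx": 0.0445,"dy": 0,"dz": 0.0039,"wx": 0,"wy": 0,"wz": 0}
    - {"grip": 0.085,"dx": 0.047,"dy": 0,"dz": 0.0041,"wx": 0,"wy": 0,"wz": 0}
    - {"grip": 0.085,"dx": 0.0485,"dy": 0,"dz": 0.0042,"wx": 0,"wy": 0,"wz": 0}

```text
clock: 20.95
eef_pos: [0.5431, 0.072, 0.1725]
orientation: [0.005, 0.993, -0.107, 0.043]
force: [-3.4, 0.3, -0.2]
opening: 0.988
```

```bash
cat >> t6.py <<'E'
if len(sys.argv)>2: cv2.imwrite(sys.argv[2],np.hstack([cv2.resize(d["scene"]["color"][120:300,150:340],(400,379),interpolation=2),cv2.resize(d["side"]["color"][100:280,140:330],(400,379),interpolation=2)]))
E
python3 t6.py "(-.034,.0)" pics/b1.png
```

```text
vase [ 0.65   0.054 -0.008] [0.65  0.054 0.012] (np.int64(152), np.int64(262), np.int64(30)) (np.int64(138), np.int64(225), np.int64(25))
t 21.05 pos [0.5432 0.0719 0.1725] F [-1.1  0.9 -0.7] j [-0.14  0.64 -0.08  2.    0.2   0.43 -0.59] open 0.99
jaw heading -0.214 tilt 5.0
front tip [0.6124 0.0569 0.0182] bay [-0.071  -0.0013] vase bay [-0.034  0.   ]
```

View pics/b1.png

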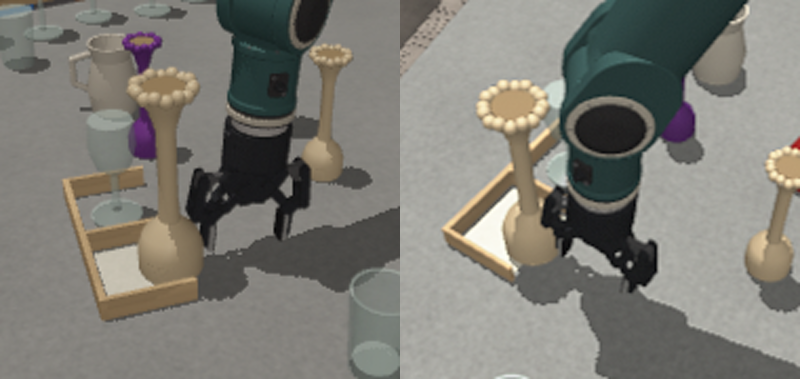

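The vase is upright in the mouth of the bay, between the two walls, and the goblet, purple vase and jug are unmoved. About 45 mm remain.

drive_tool:
  deltas:
    - {"grip": 0.085,"dx": 0.003,"dy": 0,"dz": 0.0003,"wx": 0,"wy": 0,"wz": 0}
    - {"grip": 0.085,"dx": 0.007,"dy": 0,"dz": 0.0006,"wx": 0,"wy": 0,"wz": 0}
    - {"grip": 0.085,"dx": 0.011,"dy": 0,"dz": 0.001,"wx": 0,"wy": 0,"wz": 0}
    - {"grip": 0.085,"dx": 0.015,"dy": 0,"dz": 0.0013,"wx": 0,"wy": 0,"wz": 0}
    - {"grip": 0.085,"dx": 0.019,"dy": 0,"dz": 0.0017,"wx": 0,"wy": 0,"wz": 0}
    - {"grip": 0.085,"dx": 0.023,"dy": 0,"dz": 0.002,"wx": 0,"wy": 0,"wz": 0}
    - {"grip": 0.085,"dx": 0.027,"dy": 0,"dz": 0.0023,"wx": 0,"wy": 0,"wz": 0}
    - {"grip": 0.085,"dx": 0.03,"dy": 0,"dz": 0.0026,"wx": 0,"wy": 0,"wz": 0}
    - {"grip": 0.085,"dx": 0.033,"dy": 0,"dz": 0.0029,"wx": 0,"wy": 0,"wz": 0}
    - {"grip": 0.085,"dx": 0.0355,"dy": 0,"dz": 0.0031,"wx": 0,"wy": 0,"wz": 0}
    - {"grip": 0.085,"dx": 0.0375,"dy": 0,"dz": 0.0033,"wx": 0,"wy": 0,"wz": 0}
    - {"grip": 0.085,"dx": 0.039,"dy": 0,"dz": 0.0034,"wx": 0,"wy": 0,"wz": 0}

```text
clock: 22.55
eef_pos: [0.5814, 0.0636, 0.1725]
orientation: [0.005, 0.993, -0.107, 0.043]
force: [-2.7, -0.1, -1.5]
opening: 0.996
```

```bash
python3 t6.py "(.005,.003)"
```

```text
vase [0.702 0.071 0.015] [ 0.702  0.071 -0.009] (np.int64(154), np.int64(266), np.int64(43)) (np.int64(131), np.int64(229), np.int64(37))
t 22.65 pos [0.5815 0.0636 0.1726] F [-1.2 -0.5 -0.9] j [-0.1   0.67 -0.09  1.91  0.19  0.48 -0.55] open 0.99
jaw heading -0.214 tilt 5.0
front tip [0.6507 0.0486 0.0182] bay [-0.0318 -0.0013] vase bay [0.005 0.003]
```

drive_tool:
  deltas:
    - {"grip": 0.085,"dx": 0.001,"dy": 0,"dz": 0.0001,"wx": 0,"wy": 0,"wz": 0}
    - {"grip": 0.085,"dx": 0.002,"dy": 0,"dz": 0.0002,"wx": 0,"wy": 0,"wz": 0}
    - {"grip": 0.085,"dx": 0.003,"dy": 0,"dz": 0.0003,"wx": 0,"wy": 0,"wz": 0}
    - {"grip": 0.085,"dx": 0.004,"dy": 0,"dz": 0.0003,"wx": 0,"wy": 0,"wz": 0}

```text
clock: 23.15
eef_pos: [0.5853, 0.0628, 0.1726]
orientation: [0.005, 0.993, -0.107, 0.044]
force: [-1.2, 0.1, -1.4]
opening: 0.994
```

drive_tool:
  deltas:
    - {"grip": 0.085,"dx": 0.001,"dy": 0,"dz": 0.0001,"wx": 0,"wy": 0,"wz": 0}
    - {"grip": 0.085,"dx": 0.0015,"dy": 0,"dz": 0.0001,"wx": 0,"wy": 0,"wz": 0}

```text
clock: 23.4
eef_pos: [0.5868, 0.0625, 0.1726]
orientation: [0.005, 0.993, -0.107, 0.044]
force: [-2.1, 0.1, -2.1]
opening: 0.993
```

drive_tool:
  deltas:
    - {"grip": 0.085,"dx": 0.0007,"dy": 0,"dz": 0.0001,"wx": 0,"wy": 0,"wz": 0}
    - {"grip": 0.085,"dx": 0.0015,"dy": 0,"dz": 0.0001,"wx": 0,"wy": 0,"wz": 0}

```text
clock: 23.65
eef_pos: [0.5881, 0.0622, 0.1726]
orientation: [0.005, 0.993, -0.107, 0.043]
force: [-1.3, 0.1, -0.4]
opening: 0.994
```

drive_tool:
  deltas:
    - {"grip": 0.085,"dx": 0.0007,"dy": 0,"dz": 0.0001,"wx": 0,"wy": 0,"wz": 0}
    - {"grip": 0.085,"dx": 0.001,"dy": 0,"dz": 0.0001,"wx": 0,"wy": 0,"wz": 0}

```text
clock: 23.9
eef_pos: [0.5892, 0.062, 0.1726]
orientation: [0.005, 0.993, -0.107, 0.044]
force: [-1.2, 0.1, -0.6]
opening: 0.995
```

drive_tool:
  deltas:
    - {"grip": 0.085,"dx": 0.0007,"dy": 0,"dz": 0.0001,"wx": 0,"wy": 0,"wz": 0}
    - {"grip": 0.085,"dx": 0.0012,"dy": 0,"dz": 0.0001,"wx": 0,"wy": 0,"wz": 0}

```text
clock: 24.15
eef_pos: [0.5903, 0.0617, 0.1726]
orientation: [0.005, 0.993, -0.107, 0.044]
force: [-1.8, 0.7, -0.9]
opening: 0.997
```

drive_tool:
  deltas:
    - {"grip": 0.085,"dx": 0.0007,"dy": 0,"dz": 0.0001,"wx": 0,"wy": 0,"wz": 0}
    - {"grip": 0.085,"dx": 0.0012,"dy": 0,"dz": 0.0001,"wx": 0,"wy": 0,"wz": 0}

```text
clock: 24.4
eef_pos: [0.5914, 0.0615, 0.1726]
orientation: [0.005, 0.993, -0.107, 0.043]
force: [-1.8, 0.8, -1.2]
opening: 0.996
```

```bash
cat > t7.py <<'E'
import sys
from h import *
from rig import vision
near=world(eval(sys.argv[1])); state()
d={n:vision.grab_frame(n) for n in("scene","side")}
for z in(.10,.13,.16):
    px={}
    for n,f in d.items():
        m=cv2.inRange(cv2.cvtColor(f["color"],cv2.COLOR_BGR2HSV),(8,50,80),(28,200,255)); x,y=proj(f,[*near,z])[0]
        r=m[int(round(y)),int(x)-11:int(x)+12]; c=np.flatnonzero(r)+int(x)-11; px[n]=((c.min()+c.max())/2,round(y)); w=c.max()-c.min()+1; px[n+"w"]=w
    a,b=axis(d,px["scene"],px["side"]); print(z,a,b,"bay",bay(a),px["scenew"],px["sidew"])
cv2.imwrite("pics/b2.png",np.hstack([cv2.resize(d["scene"]["color"][120:300,140:330],(400,379),interpolation=2),cv2.resize(d["side"]["color"][100:280,140:330],(400,379),interpolation=2)]))
E
python3 t7.py "(.012,.003)"
```

```text
t 24.4 pos [0.5914 0.0615 0.1726] F [-1.8  0.8 -1.2] j [-0.1   0.69 -0.09  1.89  0.19  0.5  -0.54] open 1.0
0.1 [0.692 0.031 0.093] [0.692 0.031 0.089] bay [ 0.0123 -0.0096] 9 14
0.13 [0.696 0.039 0.129] [0.696 0.039 0.125] bay [ 0.0145 -0.0009] 21 8
0.16 [0.696 0.038 0.157] [0.696 0.038 0.155] bay [ 0.0147 -0.0019] 9 9
```

drive_tool:
  deltas:
    - {"grip": 0.085,"dx": 0.0007,"dy": 0,"dz": 0.0001,"wx": 0,"wy": 0,"wz": 0}
    - {"grip": 0.085,"dx": 0.0012,"dy": 0,"dz": 0.0001,"wx": 0,"wy": 0,"wz": 0}

```text
clock: 24.75
eef_pos: [0.5918, 0.0615, 0.1724]
orientation: [0.005, 0.993, -0.106, 0.042]
force: [-6.9, 1.4, 1.8]
opening: 0.99
```

drive_tool:
  deltas:
    - {"grip": 0.085,"dx": 0.0007,"dy": 0,"dz": 0.0001,"wx": 0,"wy": 0,"wz": 0}
    - {"grip": 0.085,"dx": 0.001,"dy": 0,"dz": 0.0001,"wx": 0,"wy": 0,"wz": 0}

```text
clock: 25.0
eef_pos: [0.5921, 0.0615, 0.1724]
orientation: [0.005, 0.993, -0.106, 0.041]
force: [-10.2, 1.6, 6.3]
opening: 0.994
```

```bash
python3 t7.py "(.014,-.001)"
```

```text
t 25.0 pos [0.5921 0.0615 0.1724] F [-10.2   1.6   6.3] j [-0.1   0.69 -0.09  1.88  0.19  0.5  -0.54] open 0.99
0.1 [0.692 0.03  0.092] [0.692 0.03  0.092] bay [ 0.0125 -0.0106] 9 16
0.13 [0.697 0.037 0.128] [0.697 0.037 0.127] bay [ 0.0159 -0.0027] 22 8
0.16 [0.695 0.038 0.16 ] [0.695 0.038 0.16 ] bay [ 0.0138 -0.0021] 10 9
```

The force jumped to 10 N and the tool stalled, so the base is against the back board. I retreat slowly straight back, then up.

drive_tool:
  deltas:
    - {"grip": 0.085,"dx": -0.002,"dy": 0,"dz": -0.0002,"wx": 0,"wy": 0,"wz": 0}
    - {"grip": 0.085,"dx": -0.005,"dy": 0,"dz": -0.0004,"wx": 0,"wy": 0,"wz": 0}
    - {"grip": 0.085,"dx": -0.012,"dy": 0,"dz": -0.001,"wx": 0,"wy": 0,"wz": 0}
    - {"grip": 0.085,"dx": -0.025,"dy": 0,"dz": -0.0022,"wx": 0,"wy": 0,"wz": 0}
    - {"grip": 0.085,"dx": -0.045,"dy": 0,"dz": -0.004,"wx": 0,"wy": 0,"wz": 0}
    - {"grip": 0.085,"dx": -0.065,"dy": 0,"dz": -0.0057,"wx": 0,"wy": 0,"wz": 0}
    - {"grip": 0.085,"dx": -0.085,"dy": 0,"dz": -0.0075,"wx": 0,"wy": 0,"wz": 0}
    - {"grip": 0.085,"dx": -0.1,"dy": 0,"dz": -0.009,"wx": 0,"wy": 0,"wz": 0}
    - {"grip": 0.085,"dx": -0.1,"dy": 0,"dz": -0.04,"wx": 0,"wy": 0,"wz": 0}
    - {"grip": 0.085,"dx": -0.098,"dy": 0,"dz": -0.08,"wx": 0,"wy": 0,"wz": 0}
    - {"grip": 0.085,"dx": -0.095,"dy": 0,"dz": -0.12,"wx": 0,"wy": 0,"wz": 0}
    - {"grip": 0.085,"dx": -0.095,"dy": 0,"dz": -0.12,"wx": 0,"wy": 0,"wz": 0}

```text
clock: 26.6
eef_pos: [0.4918, 0.0836, 0.2869]
orientation: [0.004, 0.993, -0.107, 0.047]
force: [-0.0, -0.1, -0.3]
opening: 0.998
```

```bash
python3 t7.py "(.014,-.001)"
```

```text
t 26.6 pos [0.4918 0.0836 0.2869] F [-0.  -0.1 -0.3] j [-0.14  0.37 -0.12  2.08  0.15  0.61 -0.59] open 1.0
0.1 [0.692 0.03  0.092] [0.692 0.03  0.092] bay [ 0.0125 -0.0106] 9 16
0.13 [0.698 0.036 0.128] [0.698 0.036 0.126] bay [ 0.0171 -0.0034] 21 8
0.16 [0.695 0.038 0.16 ] [0.695 0.038 0.16 ] bay [ 0.0138 -0.0021] 10 9
```

View pics/b2.png

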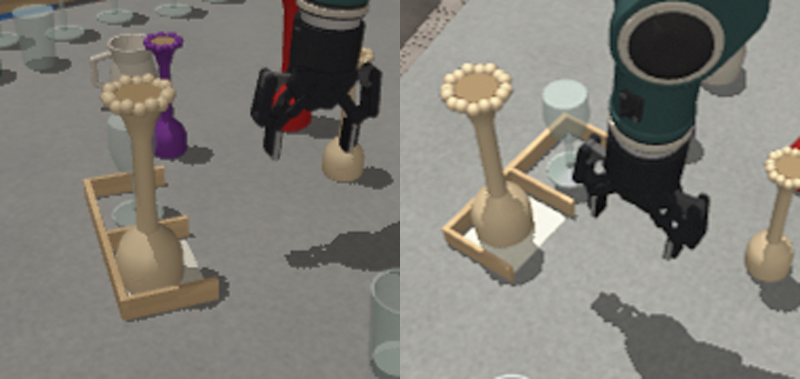

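The vase stands upright at the back of the bay (base at about (150,260) in the left view and (502,215) in the right). The goblet, tumbler and jug are in place and the gripper is clear.

```bash
python3 -c "
from rig import job_done; print(job_done())"
```

```text
the job is handed in; nothing more can be done
None
```

The vase is in the empty bay, upright, with its base against the back board. I handed the job in at 26.6 s on the robot's clock.

**How it was pushed:** I first pushed the vase sideways with the two fingertips cradling its base. I then pushed it straight into the bay with the back of one finger, low on the base at about 18 mm height. Nothing gripped or lifted it, and I saw no contact with its neck.

**Last checks:**
- **Home position:** at the end the push force rose from about 2 N to about 12 N and the arm stalled, which means the base had reached the board. After the gripper backed off, the force read about zero.
- **Measured centre:** two heights on the neck put the vase at +14 to +17 mm into the bay, against a nominal +12 mm, and about 2–3 mm off centre across it. That excess is a little more than the 2 mm camera calibration error, but consistent with it and my divider estimate. I ignored a third reading, at 100 mm height, because the plywood confused the colour mask.
- **Other objects:** in the last picture the goblet, jug, tumbler and look-alikes look unmoved. I judged this by eye and did not measure their positions again.

**What went wrong on the way:**
- One move call was refused because keys were missing. The arm did not move.
- During the first turn two joints reached their range limits and the tool lagged, with forces up to about 7 N. I backed off, re-planned the posture and finished with the straight finger push. The vase stayed upright throughout.

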